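Fetch the boxed-in pipe stub for the jig and put its neighbours back

TASK

The short dark pipe stub is boxed in by three things in the wooden parts tray: a taller pale pipe stub, a bolt standing on its head and a ceramic nozzle. Leave the short stub alone until you have stood all three aside, upright, in the metal side tray; then stand the short stub inside the ring on the jig plate. Only after that stand each of the three back in the parts tray just where it stood at the start, and leave the tools lying round about alone.

Things in the scene. Friction and masses are not known exactly. Their poses are not given: they have to be found in the camera images.
- short_stub: the wanted part: short dark steel pipe stub standing on end, 26 mm diameter, 32 mm tall; stands in the middle of the parts tray, the three others 36 mm from it (centre to centre) all round, 120 degrees apart. Origin at the centre of its underside, z up.
- tall_stub: tall pale grey pipe stub standing on end, 34 mm diameter, 50 mm tall; one of the three in the way. Origin at the centre of its underside, z up.
- bolt: rusty dark steel M16 bolt, 55 mm tall, standing on its hexagon head (24 x 27 mm, about 10 mm thick), threaded shank 16 mm diameter upward (the fingers meet it as a 14 mm square bar); one of the three in the way. Origin at the centre of its underside, z up.
- nozzle: cream ceramic torch nozzle standing on its wide end, 24 mm diameter at the foot and narrower (18 mm) above half its height, 35 mm tall; one of the three in the way. Origin at the centre of its underside, z up.
- parts_tray: fixed square tray of light wood, 160 x 160 mm outside, walls 4 mm thick and 14 mm high, floor 4 mm thick, with four dark round marks on its floor that show roughly (within 3 mm) where the four things stand at the start: one in the middle, three round it at 36 mm; which of the three stands on which mark varies. Origin at the centre of its underside.
- side_tray: fixed empty tray of bare metal, 110 mm (its x) by 200 mm (its y) outside, walls 4 mm thick and 14 mm high, floor 4 mm thick: the side area for the three things. Origin at the centre of its underside.
- jig: fixed dark steel jig plate 100 x 100 x 10 mm with a bright locating ring in the middle of its top, 42 mm inner and 52 mm outer diameter, 6 mm high; the short stub goes inside the ring, standing on the plate (its underside 10 mm above the bench). Origin at the centre of the plate's underside.
- combination_pliers: bystander: pliers with red handles lying flat, 172 x 55 x 13 mm; leave alone
- weld_magnet: bystander: red triangular welding magnet lying flat, 64 x 88 x 19 mm; leave alone
- g_clamp_loose: bystander: small blue G-clamp lying flat, 135 x 102 x 18 mm; leave alone

How it is judged:
On the way, in this order (a step that is already met when the one before it is completed fails the run):
1. the tall stub, the bolt and the nozzle all stand released in the side tray, and the short stub is still where it was (x of tall_stub in the frame of side_tray between -0.045 and 0.045 m and y of tall_stub in the frame of side_tray between -0.09 and 0.09 m and z of each of tall_stub, bolt, nozzle in the frame of side_tray below 0.01 m and angle between each of tall_stub, bolt, nozzle's own z axis and vertical below 0.12 rad and linear speed of each of tall_stub, bolt, nozzle below 0.03 m/s and contact force between the fingers and tall_stub below 0.5 N and x of bolt in the frame of side_tray between -0.045 and 0.045 m and y of bolt in the frame of side_tray between -0.09 and 0.09 m and contact force between the fingers and bolt below 0.5 N and x of nozzle in the frame of side_tray between -0.045 and 0.045 m and y of nozzle in the frame of side_tray between -0.09 and 0.09 m and contact force between the fingers and nozzle below 0.5 N and distance of short_stub from where it was at the start of the episode below 0.012 m), for 0.2 s.
2. the short stub stands released inside the ring on the jig, the three others still stand in the side tray (horizontal distance between short_stub and jig below 0.012 m and z of short_stub in the frame of jig below 0.014 m and angle between each of short_stub, tall_stub, bolt, nozzle's own z axis and vertical below 0.12 rad and linear speed of each of short_stub, tall_stub, bolt, nozzle below 0.03 m/s and contact force between the fingers and short_stub below 0.5 N and x of tall_stub in the frame of side_tray between -0.045 and 0.045 m and y of tall_stub in the frame of side_tray between -0.09 and 0.09 m and z of each of tall_stub, bolt, nozzle in the frame of side_tray below 0.01 m and contact force between the fingers and tall_stub below 0.5 N and x of bolt in the frame of side_tray between -0.045 and 0.045 m and y of bolt in the frame of side_tray between -0.09 and 0.09 m and contact force between the fingers and bolt below 0.5 N and x of nozzle in the frame of side_tray between -0.045 and 0.045 m and y of nozzle in the frame of side_tray between -0.09 and 0.09 m and contact force between the fingers and nozzle below 0.5 N), for 0.2 s.
At the end, for the whole second after the job is handed in: The short stub stands upright on the jig plate inside the ring (within 12 mm of its centre); the tall stub, the bolt and the nozzle each stand upright within 15 mm of where they stood at the start; all released and at rest (horizontal distance between short_stub and jig below 0.012 m and z of short_stub in the frame of jig below 0.014 m and angle between each of short_stub, tall_stub, bolt, nozzle's own z axis and vertical below 0.12 rad and linear speed of each of short_stub, tall_stub, bolt, nozzle below 0.03 m/s and contact force between the fingers and short_stub below 0.5 N and distance of each of tall_stub, bolt, nozzle from where it was at the start of the episode below 0.015 m and contact force between the fingers and tall_stub below 0.5 N and contact force between the fingers and bolt below 0.5 N and contact force between the fingers and nozzle below 0.5 N); the robot touches nothing.
It fails at once if the pliers with red handles is moved by more than 30 mm (distance of combination_pliers from where it was at the start of the episode above 0.03 m).
It fails at once if the welding magnet is moved by more than 30 mm (distance of weld_magnet from where it was at the start of the episode above 0.03 m).
It fails at once if the G-clamp is moved by more than 30 mm (distance of g_clamp_loose from where it was at the start of the episode above 0.03 m).
It also fails if it takes over 152 s, if anything falls off the work surface, if the arm or the gripper's body presses on something with over 40 N, if the wrist force passes 120 N, or if a joint passes its speed limit or range.

ROBOT

A 6-joint arm with a two-finger parallel gripper is mounted at the origin on a cart in front of the work surface, level with it; the furniture and walls round the work are solid. World frame = base frame: x ahead of the robot, y to its left, z up, the work surface at z = 0. Lengths are in m, angles in rad, forces in N, time in s.
With the tool pointing down it reaches from about 0.35 to 0.775 m from the base axis. Payload 7.3 kg.
Tool frame: the origin (TCP) lies midway between the tips of the shut fingers; the grasp point (between the pads) lies 19 mm behind it (robot.tcp_to_grasp is the distance from the TCP to the grasp point, in m); x points along the fingers, z is the direction in which the jaws open and shut, and the axes are right-handed (so a half turn about x gives the same grasp; the last joint's range is limited). The gripper opens to 92 mm and grips with 3 to 60 N. Pads are 19 mm wide; open, the fingers measure 130 mm over their backs; the gripper's body (75 mm by 190 mm) begins 47 mm behind the grasp point.
Start: joints at [1.104, 0.342, 1.524, -0, 1.275, -0.146], TCP at [0.166, 0.498, 0.227] pointing down, gripper open.
Joint ranges: [-2.53, 2.53], [-0.77, 2.02], [0.04, 2.7], [-1, 4.14], [0.28, 2.66], [-3.11, 3.11]. Speed limits (rad/s): [2.57, 2.57, 3.14, 3.14, 3.14, 3.14].

INTERFACE

Orientations are given as [roll, pitch, yaw] about the fixed x, y, z axes, in that order (R = Rz(yaw) Ry(pitch) Rx(roll)).
In Python, from cell import robot gives the robot as it stands.
- The arm moves only by the tool move_arm, never from a script. Its argument "deltas" is a list of rows, each an object with "dp": the shift along the tool's x, y, z in m, a list of three; "turn": the turn, a rotation vector about the tool's x, y, z in degrees, a list of three. A call has 1 to 10 rows; each row is the pose to reach, as a shift and turn from the pose commanded when the call began, along the tool's axes at that moment; what a row does not reach only later rows make up. A row lasts 1/10 s, in which the tool goes at most 50 mm and 8.59 degrees, less where a joint would pass 70% of its speed; a pose out of reach is approached as far as the arm can. A call with a gripper value outside its range is refused whole. "hand" is the finger opening in m, from 0 to 0.0918, set as the call begins (left out, the last holds). The fingers move at their own pace and stop on an object; "squeeze" is the grip in N (left out, the last holds). Time passes only in rows, so rows that repeat a pose let the fingers close. It gives the time, the measured TCP pose, the force and the opening at its end, in the units of the state.
- robot.observe(): the state, without advancing time (a new reading comes with each control period).
- robot.read_camera(name): name is "scene" or "side" or "wrist"; returns (picture, depth): 420x560x3 uint8, red, green, blue; 420x560 float32, m along the optical axis (not along the pixel's ray), 0 where there is no reading.
- robot.camera_info(name): a dict with "fx", "fy", "cx", "cy" (pixels), "k1" (the pictures are not rectified: a ray, as slopes to the right and down, at radius r is drawn at 1 + k1 r^2 times it, then the intrinsics apply), "R" (3x3) and "t" (3): a world point X has camera coordinates R X + t. Camera axes: x right, y down, z forward; pixel columns grow to the right and rows downward; lengths in m; the calibration is good to about 2 mm. A picture is of the moment at which its call begins: read the wrist's pose just before it. camera_info takes no time and is no camera call; for the wrist camera it gives the pose at the moment of the call.
- robot.hand_in(): hands the job in, once; it reports no verdict.
The state is a dict: "time": time; "qpos": joint angles; "qvel": joint speeds; "joint_efforts": joint torques, N m; "tool_pos": TCP position; "tool_rot": TCP orientation; "contact_force": force on the tool from outside, world axes, zero at the start; "torque": the same for the moment, N m; "opening": finger opening in m.
Only numpy, scipy, OpenCV 4.12 (cv2) and the standard library are available. Lean on these libraries where they do the work, as an engineer would, in place of code of your own. Each camera call takes 0.05 s, during which the arm holds its last target.

## Working session

There is one attempt and no reset: what is moved stays moved. The work goes in short steps, Python scripts to look and compute and a tool call to move; the robot and the scene stay as the last step left them, time stands still between calls to the robot, and variables do not carry over. Pictures are saved under pics/ and viewed, and the job is handed in when it is done.

Besides the shell and the picture viewer there is one more tool, called after "Emit:" as name([rows], argument=value, ...), one row to a line, values as JSON. move_arm: Moves the arm, as the interface text tells. Its arguments: {"type":"object","properties":{"deltas":{"type":"array"},"hand":{"type":"number"},"squeeze":{"type":"number"}},"required":["deltas"]}

```bash
mkdir -p pics; ls; python3 - <<'E'
from cell import robot
import cv2, numpy as np
s=robot.observe(); print({k:np.round(v,3) for k,v in s.items()}, robot.tcp_to_grasp)
for n in ["scene","side","wrist"]:
    i=robot.camera_info(n); print(n,{k:np.round(v,4) for k,v in i.items()})
    p,d=robot.read_camera(n); cv2.imwrite(f"pics/a_{n}.png",p[:,:,::-1]); np.save(f"pics/a_{n}.npy",d)
E
```

```text
pics
{'time': np.float64(0.0), 'qpos': array([ 1.104,  0.343,  1.525, -0.   ,  1.275, -0.146]), 'qvel': array([-0.   , -0.   , -0.   , -0.001, -0.001, -0.001]), 'joint_efforts': array([ 1.0000e-03, -4.3124e+01, -2.4423e+01,  7.2000e-02,  5.6000e-02,
       -0.0000e+00]), 'tool_pos': array([0.165, 0.498, 0.226]), 'tool_rot': array([ 3.004,  1.569, -2.03 ]), 'contact_force': array([-0.195,  0.474,  0.489]), 'torque': array([ 0.007, -0.018, -0.02 ]), 'opening': np.float64(0.092)} 0.0188
scene {'fx': np.float64(536.7171), 'fy': np.float64(536.7171), 'cx': np.float64(275.1769), 'cy': np.float64(208.4287), 'k1': np.float64(0.0445), 'R': array([[-0.8183, -0.5747, -0.0086],
       [-0.2341,  0.347 , -0.9082],
       [ 0.5249, -0.7411, -0.4186]]), 't': array([0.3524, 0.1462, 1.1535])}
side {'fx': np.float64(424.5378), 'fy': np.float64(424.5378), 'cx': np.float64(278.2877), 'cy': np.float64(211.6707), 'k1': np.float64(0.0221), 'R': array([[-0.9918, -0.1275, -0.013 ],
       [-0.0662,  0.5963, -0.8   ],
       [ 0.1098, -0.7926, -0.5998]]), 't': array([0.4601, 0.0727, 0.9953])}
wrist {'fx': np.float64(323.9796), 'fy': np.float64(323.9796), 'cx': np.float64(283.5846), 'cy': np.float64(207.9324), 'k1': np.float64(0.0061), 'R': array([[ 3.153e-01,  9.490e-01, -6.000e-04],
       [ 9.176e-01, -3.048e-01,  2.553e-01],
       [ 2.421e-01, -8.100e-02, -9.669e-01]]), 't': array([-0.5248, -0.0314,  0.3911])}
```

View pics/a_scene.png

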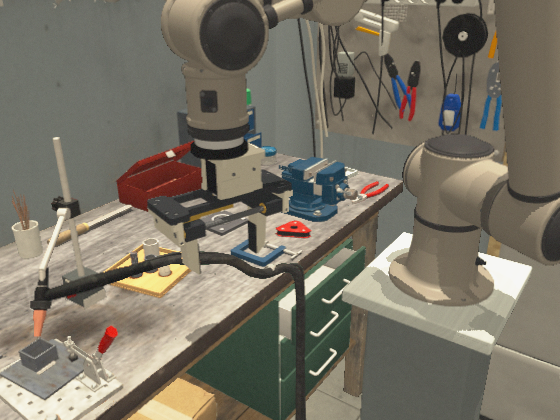

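View pics/a_side.png

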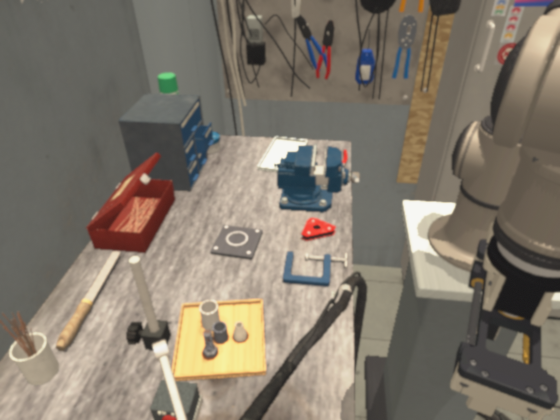

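View pics/a_wrist.png

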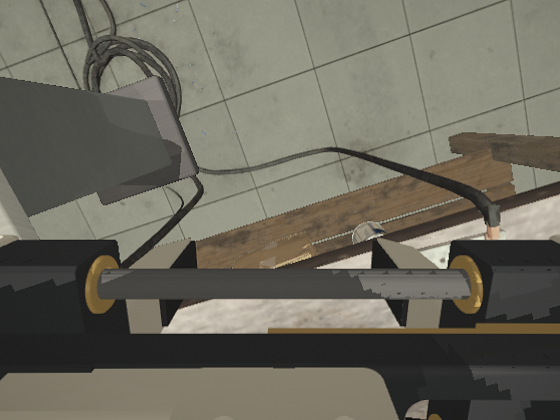

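The side view shows the parts tray at (222,338) with the four parts, the jig at (237,240), the magnet at (318,229) and the clamp at (312,268). The side tray isn't obvious, so I'll measure with depth.

```bash
cat > h.py <<'E'
from cell import robot
import cv2, numpy as np
def K(i): return np.array([[i['fx'],0,i['cx']],[0,i['fy'],i['cy']],[0,0,1.]])
def dist(i): return np.array([i['k1'],0,0,0,0.])
def rays(i,uv):
    uv=np.asarray(uv,float).reshape(-1,1,2)
    n=cv2.undistortPoints(uv,K(i),dist(i)).reshape(-1,2)
    d=np.c_[n,np.ones(len(n))]
    return -i['R'].T@i['t'], d@i['R']       # origin, world dirs (z-depth 1)
def plane(i,uv,z):
    o,d=rays(i,uv); return o+d*((z-o[2])/d[:,2])[:,None]
def cloud(i,dep):
    v,u=np.mgrid[0:420,0:560]; o,d=rays(i,np.c_[u.ravel(),v.ravel()])
    return (o+d*dep.ravel()[:,None]).reshape(420,560,3)
def proj(i,X):
    X=np.asarray(X,float).reshape(-1,3)
    return cv2.projectPoints(X,cv2.Rodrigues(i['R'])[0],np.asarray(i['t'],float),K(i),dist(i))[0].reshape(-1,2)
def state():
    s=robot.observe(); return s
E
python3 - <<'E'
from h import *
for n in ["side","scene"]:
    i=robot.camera_info(n); P=cloud(i,np.load(f"pics/a_{n}.npy"))
    pts={"side":[(283,153),(209,304),(221,325),(240,325),(209,340),(178,306),(264,301),(268,374),(174,376),(237,240),(318,229),(305,160),(345,290),(150,300),(136,262),(180,400),(300,350),(300,340),(20,390)],
    "scene":[(160,265),(60,140),(240,220),(295,228),(265,250),(270,262),(150,262),(90,285),(180,262)]}[n]
    for u,v in pts: print(n,(u,v),P[v,u].round(3))
E
```

```text
side (283, 153) [ 0.496 -0.369  0.006]
side (209, 304) [0.557 0.291 0.044]
side (221, 325) [0.529 0.321 0.025]
side (240, 325) [0.493 0.321 0.03 ]
side (209, 340) [0.536 0.371 0.048]
side (178, 306) [0.632 0.267 0.002]
side (264, 301) [0.463 0.235 0.002]
side (268, 374) [0.431 0.394 0.002]
side (174, 376) [0.586 0.424 0.014]
side (237, 240) [0.552 0.068 0.013]
side (318, 229) [0.366 0.012 0.018]
side (305, 160) [ 0.41  -0.103  0.138]
side (345, 290) [0.303 0.207 0.024]
side (150, 300) [0.555 0.48  0.269]
side (136, 262) [0.557 0.482 0.334]
side (180, 400) [0.509 0.549 0.177]
side (300, 350) [0.375 0.433 0.134]
side (300, 340) [0.377 0.415 0.132]
side (20, 390) [0.835 0.471 0.003]
scene (160, 265) [0.372 0.443 0.122]
scene (60, 140) [0.958 0.222 0.195]
scene (240, 220) [0.515 0.039 0.01 ]
scene (295, 228) [ 0.376 -0.009  0.006]
scene (265, 250) [0.377 0.118 0.001]
scene (270, 262) [0.333 0.16  0.004]
scene (150, 262) [0.379 0.458 0.133]
scene (90, 285) [0.427 0.552 0.118]
scene (180, 262) [0.354 0.41  0.118]
```

```bash
python3 - <<'E'
from h import *
p=cv2.imread("pics/a_side.png"); cv2.imwrite("pics/b1.png",cv2.resize(p[280:420,60:280],None,fx=3.6,fy=3.6,interpolation=cv2.INTER_CUBIC))
p=cv2.imread("pics/a_scene.png"); cv2.imwrite("pics/b2.png",cv2.resize(p[200:320,80:330],None,fx=3.2,fy=3.2,interpolation=cv2.INTER_CUBIC))
E
```

```text
(no output)
```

View pics/b1.png

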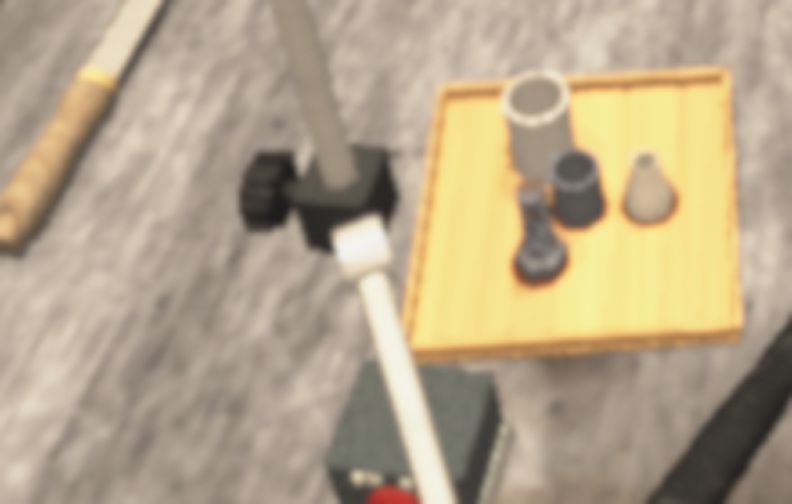

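View pics/b2.png

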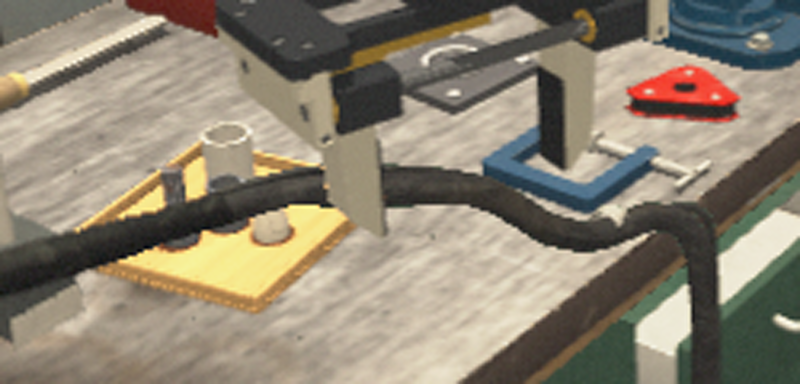

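```bash
python3 - <<'E'
from h import *
# x 0.2..0.9 , y -0.5..0.65 top-down; 2mm... use 600 wide(y) 
H=np.full((360,580),-1.0)
C=np.zeros((360,580,3),np.uint8)
for n in ["side","scene"]:
    i=robot.camera_info(n); P=cloud(i,np.load(f"pics/a_{n}.npy")).reshape(-1,3); im=cv2.imread(f"pics/a_{n}.png").reshape(-1,3)
    d=np.load(f"pics/a_{n}.npy").ravel()>0
    # colours by max height <0.5 ; exclude the robot near start
    for k in np.where(d)[0]:
        x,y,z=P[k]
        if z>0.5 or z<-0.02 or not(0.2<x<0.92 and -0.5<y<0.66): continue
        if np.hypot(x-0.166,y-0.498)<0.13+0.05 and z>0.15: continue
        r=int((0.92-x)/0.002); c=int((0.66-y)/0.002)
        if z>H[r,c]: H[r,c]=z; C[r,c]=im[k]
np.save("pics/H.npy",H)
K3=np.ones((3,3),np.uint8)
Hc=(np.clip(H,0,0.35)/0.35*255).astype(np.uint8); Hc=cv2.dilate(Hc,K3)
Hc=cv2.applyColorMap(Hc,cv2.COLORMAP_JET); Hc[cv2.dilate((H>=0).astype(np.uint8),K3)==0]=0
C=cv2.dilate(C,K3)
for M in (Hc,C):
  for k in range(8):
    x=.2+.1*k; r=int((0.92-x)/0.002); cv2.putText(M,f"{x:.1f}",(0,r+4),0,.35,(255,255,255)); cv2.line(M,(0,r),(580,r),(90,90,90),1)
  for k in range(12):
    y=-.5+.1*k; c=int((.66-y)/.002); cv2.putText(M,f"{y:.1f}",(c-8,10),0,.35,(255,255,255)); cv2.line(M,(c,0),(c,360),(90,90,90),1)
cv2.imwrite("pics/mapH.png",Hc); cv2.imwrite("pics/mapC.png",C)
E
```

```text
(no output)
```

View pics/mapH.png

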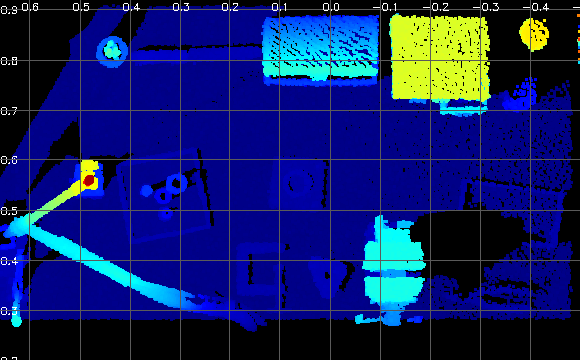

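View pics/mapC.png

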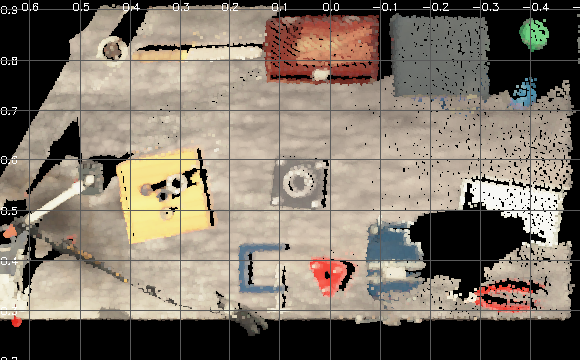

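```bash
cat >> h.py <<'E'
from scipy.spatial.transform import Rotation as Ro
def tool(s=None):
    s=s or robot.observe(); R=Ro.from_euler('xyz',s['tool_rot']).as_matrix(); return np.array(s['tool_pos']),R
def psi_now(R): return np.degrees(np.arctan2(R[1,2],R[0,2]))
def down(psi):
    a=np.radians(psi); z=np.array([np.cos(a),np.sin(a),0]); x=np.array([0,0,-1.]); return np.c_[x,np.cross(z,x),z]
def plan(p,psi):
    """dp [mm] and turn [deg] from the measured pose to tcp p (m), jaw axis at psi (deg)"""
    t,R=tool(); psi=psi+180*round((psi_now(R)-psi)/180)
    dp=R.T@(np.array(p)-t); tv=Ro.from_matrix(R.T@down(psi)).as_rotvec(degrees=True)
    print("now",t.round(4),"psi %.1f"%psi_now(R),"-> dp mm",(dp*1000).round(1),"turn",tv.round(2),"psi",round(psi,1))
E
python3 - <<'E'
from h import *
t,R=tool(); print(R.round(3),psi_now(R))
i=robot.camera_info("wrist"); c=-i['R'].T@i['t']; print("cam",c, "rel tool",R.T@(c-t), "view axis in tool",R.T@i['R'][2], R.T@i['R'][0])
P=np.load("pics/H.npy")
for n in ["side","scene"]:
    i=robot.camera_info(n); X=cloud(i,np.load(f"pics/a_{n}.npy")).reshape(-1,3)
    m=(abs(X[:,0]-.55)<.06)&(abs(X[:,1]-.5)<.08); print(n,"stand zmax",X[m][:,2].max())
    m=(X[:,0]>.28)&(X[:,0]<.5)&(X[:,1]<-.05)&(X[:,1]>-.25)&(X[:,2]<.3); print("vise zmax",np.percentile(X[m][:,2],99.5))
    m=(X[:,0]>.25)&(X[:,0]<.5)&(X[:,1]>.2)&(X[:,1]<.6)&(X[:,2]<.2); print("hose zmax",np.percentile(X[m][:,2],99.5))
plan([.45,.30,.30],10)
E
```

```text
[[-0.    -0.949  0.315]
 [-0.001  0.315  0.949]
 [-1.     0.    -0.001]] 71.62054417161438
cam [0.09964479 0.5201422  0.38598489] rel tool [-1.59757691e-01  6.93993736e-02  1.41693472e-04] view axis in tool [ 9.66827145e-01 -2.55430480e-01  7.35291898e-04] [-7.70837484e-04 -3.90514317e-05  9.99999702e-01]
side stand zmax 0.3377488050322538
vise zmax 0.14028951048382696
hose zmax 0.13584617587657338
scene stand zmax 0.3379830348148456
vise zmax 0.1391470083166636
hose zmax 0.1595323843550794
now [0.1654 0.498  0.2262] psi 71.6 -> dp mm [ -73.7 -332.5  -98.2] turn [ 6.162e+01 -6.000e-02  3.000e-02] psi 10
```

```bash
python3 - <<'E'
from h import *
plan([.55,.30,.32],90)
E
```

```text
now [0.1654 0.498  0.2262] psi 71.6 -> dp mm [ -93.8 -427.4  -66.7] turn [-18.38  -0.06  -0.02] psi 90
```

Emit:
move_arm([
  {"dp": [-0.05,0,0],"turn": [0,0,0]},
  {"dp": [-0.094,0,0],"turn": [0,0,0]},
  {"dp": [-0.094,0,0],"turn": [0,0,0]},
  {"dp": [-0.094,-0.427,-0.067],"turn": [-18.4,0,0]},
  {"dp": [-0.094,-0.427,-0.067],"turn": [-18.4,0,0]},
  {"dp": [-0.094,-0.427,-0.067],"turn": [-18.4,0,0]},
  {"dp": [-0.094,-0.427,-0.067],"turn": [-18.4,0,0]},
  {"dp": [-0.094,-0.427,-0.067],"turn": [-18.4,0,0]},
  {"dp": [-0.094,-0.427,-0.067],"turn": [-18.4,0,0]},
  {"dp": [-0.094,-0.427,-0.067],"turn": [-18.4,0,0]},
])

```text
time: 1.15
tool_pos: [0.4684, 0.3414, 0.3199]
tool_rot: [1.881, 1.57, -2.831]
contact_force: [0.7, 0.6, -0.0]
opening: 0.0918
```

```bash
python3 - <<'E'
from h import *
plan([.55,.30,.32],90)
E
```

```text
now [0.4684 0.3414 0.3199] psi 90.0 -> dp mm [ -0.2 -81.6 -41.4] turn [ 0.02 -0.02 -0.06] psi 90
```

Emit:
move_arm([
  {"dp": [0,-0.081,-0.041],"turn": [0,0,0]},
  {"dp": [0,-0.081,-0.041],"turn": [0,0,0]},
  {"dp": [0,-0.081,-0.041],"turn": [0,0,0]},
  {"dp": [0,-0.081,-0.041],"turn": [0,0,0]},
  {"dp": [0,-0.081,-0.041],"turn": [0,0,0]},
])

```text
time: 1.65
tool_pos: [0.5471, 0.3024, 0.3204]
tool_rot: [1.442, 1.57, 3.014]
contact_force: [-1.1, 0.1, -0.2]
opening: 0.0918
```

```bash
cat > shot.py <<'E'
import sys
from h import *
tag=sys.argv[1]; names=sys.argv[2:] or ["wrist"]
for n in names:
    i=robot.camera_info(n); p,d=robot.read_camera(n)
    cv2.imwrite(f"pics/{tag}_{n}.png",p[:,:,::-1]); np.savez(f"pics/{tag}_{n}.npz",d=d,p=p,**{k:np.asarray(v) for k,v in i.items()})
t,R=tool(); print(t.round(4),psi_now(R), robot.observe()['time'])
E
python3 shot.py c wrist side
```

```text
[0.5469 0.3028 0.3211] 90.12121977247207 1.75
```

View pics/c_wrist.png

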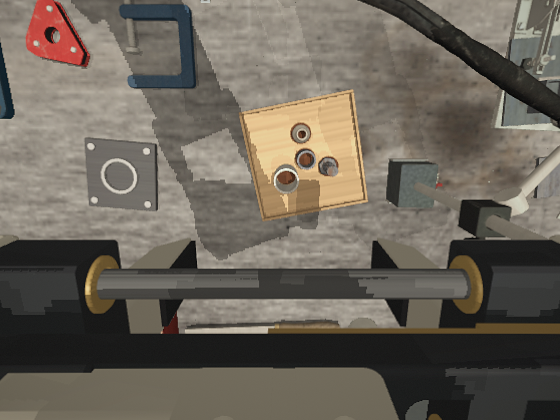

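The wrist view shows the nozzle at (301,133), short stub at (306,159), tall stub at (286,179), bolt at (328,167) and jig ring at (121,176).

```bash
python3 - <<'E'
import cv2
p=cv2.imread("pics/c_wrist.png")
cv2.imwrite("pics/c1.png",cv2.resize(p[115:205,260:360],None,fx=6.5,fy=6.5,interpolation=cv2.INTER_CUBIC))
E
```

```text
(no output)
```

View pics/c1.png

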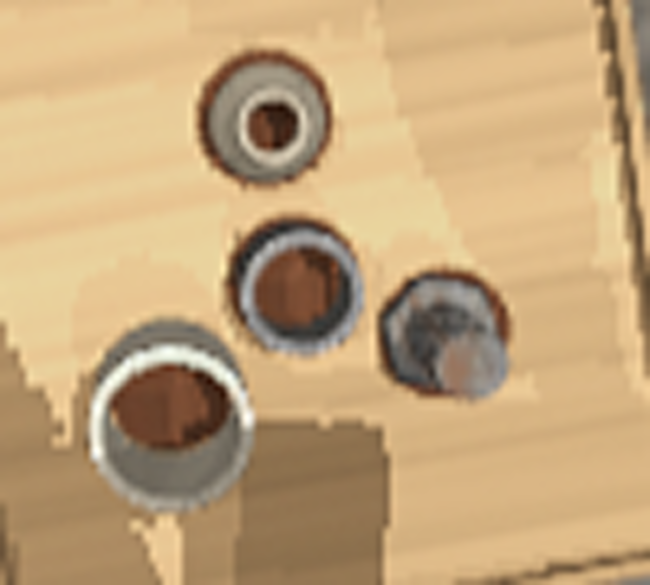

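```bash
cat > meas.py <<'E'
from h import *
f=np.load("pics/c_wrist.npz"); i={k:f[k] for k in f.files}
def m(n,x,y,z):
    u=x/6.5-.42+260; v=y/6.5-.42+115; P=plane(i,[(u,v)],z)[0]; print(n,(round(u,1),round(v,1)),P.round(4)); return P
nz=m("nozzle top",273,125,.039); m("nozzle foot",265,118,.005)
sh=m("short top",301,293,.036)
ta=m("tall top",172,428,.054)
bo=m("bolt top",475,366,.059); bh=m("bolt head",438,329,.014)
for n,a in dict(nz=nz,ta=ta,bo=bo).items():
    d=a-sh; print(n,np.linalg.norm(d[:2]).round(4),"dir deg",np.degrees(np.arctan2(d[1],d[0])).round(1))
# jig ring, tray corners
hsv=cv2.cvtColor(f['p'],cv2.COLOR_RGB2HSV)
g=f['p'].mean(2); r=g[150:205,90:155]
mk=(r>150).astype(np.uint8); n,lab,st,ce=cv2.connectedComponentsWithStats(mk)
for k in range(1,n):
    if st[k,4]>30: 
        c=(90+st[k,0]+st[k,2]/2-.5,150+st[k,1]+st[k,3]/2-.5); print("ring",c,st[k],plane(i,[c],.016)[0].round(4))
E
python3 meas.py
```

```text
nozzle top (301.6, 133.8) [0.4923 0.327  0.039 ]
nozzle foot (300.3, 132.7) [0.4919 0.3271 0.005 ]
short top (305.9, 159.7) [0.5268 0.3336 0.036 ]
tall top (286.0, 180.4) [0.5523 0.3065 0.054 ]
bolt top (332.7, 170.9) [0.5388 0.3672 0.059 ]
bolt head (327.0, 165.2) [0.5371 0.3656 0.014 ]
nz 0.0351 dir deg -169.2
ta 0.0373 dir deg -46.7
bo 0.0357 dir deg 70.3
ring (np.float64(118.5), np.float64(175.5)) [ 11   8  36  36 345] [0.5521 0.0654 0.016 ]
ring (np.float64(94.0), np.float64(199.5)) [ 1 47  7  6 35] [0.5876 0.025  0.016 ]
```

```bash
python3 - <<'E'
from h import *
print(robot.observe()['qpos'].round(3))
f=np.load("pics/c_wrist.npz"); i={k:f[k] for k in f.files}
print("dist tall->psi")
plan([.552,.3065,.12],43)
# walls
s=robot.camera_info("side"); X=cloud(s,np.load("pics/a_side.npy"))
for u,v in [(250,80),(340,120),(270,60),(400,150)]: print(X[v,u].round(2))
E
```

```text
[ 0.383  0.492  1.035  0.     1.614 -1.19 ]
dist tall->psi
now [0.5469 0.3028 0.3211] psi 90.1 -> dp mm [201.1  -5.1   3.7] turn [ 4.712e+01  2.000e-02 -0.000e+00] psi 43
[ 0.67 -0.74  0.1 ]
[ 0.32 -0.76 -0.05]
[ 0.59 -0.76  0.17]
[ 0.07 -0.76 -0.17]
```

Emit:
move_arm([
  {"dp": [0,-0.005,0.004],"turn": [8,0,0]},
  {"dp": [0.04,-0.005,0.004],"turn": [16,0,0]},
  {"dp": [0.08,-0.005,0.004],"turn": [24,0,0]},
  {"dp": [0.12,-0.005,0.004],"turn": [32,0,0]},
  {"dp": [0.16,-0.005,0.004],"turn": [40,0,0]},
  {"dp": [0.201,-0.005,0.004],"turn": [47,0,0]},
  {"dp": [0.201,-0.005,0.004],"turn": [47,0,0]},
  {"dp": [0.201,-0.005,0.004],"turn": [47,0,0]},
], hand=0.056)

```text
time: 2.55
tool_pos: [0.5527, 0.3066, 0.1208]
tool_rot: [0.178, 1.571, 0.934]
contact_force: [0.6, -0.4, 0.2]
opening: 0.0558
```

```bash
python3 - <<'E'
from h import *
plan([.552,.3065,.012],43)
E
python3 shot.py d wrist
```

```text
now [0.5527 0.3066 0.1208] psi 43.3 -> dp mm [108.8   0.4  -0.6] turn [ 0.28  0.01 -0.  ] psi 43
[0.5538 0.3069 0.1222] 43.244822245242624 2.6
```

View pics/d_wrist.png

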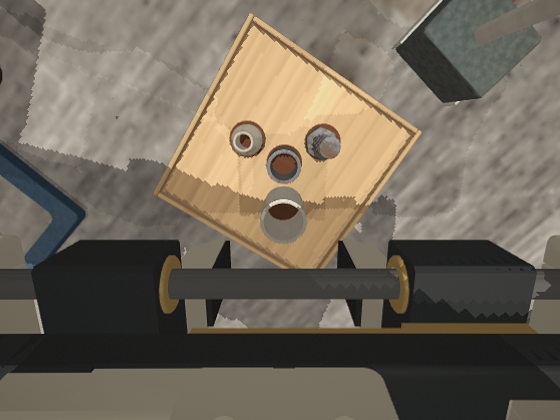

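```bash
python3 - <<'E'
import cv2
p=cv2.imread("pics/d_wrist.png")
cv2.imwrite("pics/d1.png",cv2.resize(p[110:250,220:360],None,fx=4.2,fy=4.2,interpolation=cv2.INTER_CUBIC))
E
```

```text
(no output)
```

View pics/d1.png

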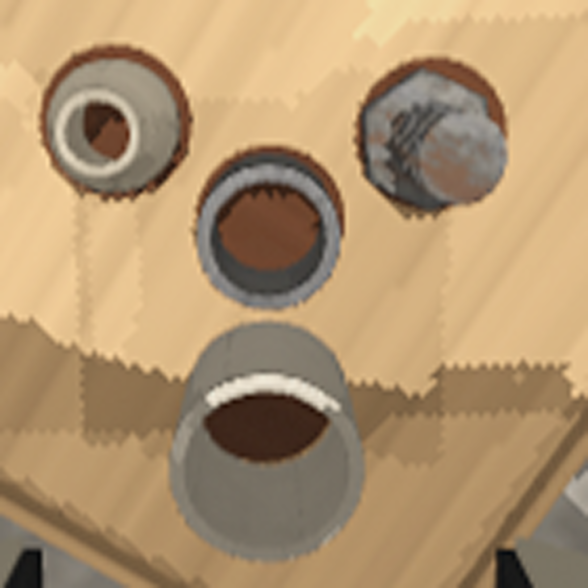

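```bash
python3 - <<'E'
from h import *
f=np.load("pics/d_wrist.npz"); i={k:f[k] for k in f.files}
def m(n,x,y,z):
    u=x/4.2-.38+220; v=y/4.2-.38+110; P=plane(i,[(u,v)],z)[0]; print(n,P.round(4)); return P
nz=m("nozzle top",100,133,.039); m("nozzle foot",115,121,.006)
sh=m("short top",269,236,.036); ta=m("tall top",267,467,.054); m("tall foot top arc",267,322,.004)
bo=m("bolt top",460,158,.059); m("head",427,139,.014)
for n,a in dict(nz=nz,ta=ta,bo=bo).items():
    d=a-sh; print(n,np.linalg.norm(d[:2]).round(4),"dir",np.degrees(np.arctan2(d[1],d[0])).round(1))
plan([*ta[:2],.012],45)
E
```

```text
nozzle top [0.4928 0.3272 0.039 ]
nozzle foot [0.4918 0.3269 0.006 ]
short top [0.5268 0.334  0.036 ]
tall top [0.5525 0.3062 0.054 ]
tall foot top arc [0.5415 0.3178 0.004 ]
bolt top [0.5385 0.3663 0.059 ]
head [0.5381 0.3664 0.014 ]
nz 0.0346 dir -168.6
ta 0.0379 dir -47.3
bo 0.0343 dir 70.1
now [0.5538 0.3069 0.1222] psi 43.2 -> dp mm [110.2   0.6  -1.8] turn [-1.76  0.19  0.07] psi 45
```

Emit:
move_arm([
  {"dp": [0.03,0,-0.001],"turn": [0,0,0]},
  {"dp": [0.06,0,-0.001],"turn": [0,0,0]},
  {"dp": [0.085,0,-0.001],"turn": [0,0,0]},
  {"dp": [0.1,0,-0.001],"turn": [0,0,0]},
  {"dp": [0.109,0,-0.001],"turn": [0,0,0]},
  {"dp": [0.109,0,-0.001],"turn": [0,0,0]},
  {"dp": [0.109,0,-0.001],"turn": [0,0,0]},
])

```text
time: 3.3
tool_pos: [0.5533, 0.3056, 0.0122]
tool_rot: [-0.349, 1.568, 0.402]
contact_force: [-0.1, 0.1, -0.1]
opening: 0.056
```

```bash
python3 - <<'E'
from h import *
plan([.5525,.3062,.012],43.3)
E
```

```text
now [0.5533 0.3056 0.0122] psi 43.0 -> dp mm [ 0.2  1.  -0.1] turn [-0.26  0.14  0.05] psi 43.3
```

Close on it, gently.

Emit:
move_arm([
  {"dp": [0,0,0],"turn": [0,0,0]},
  {"dp": [0,0,0],"turn": [0,0,0]},
  {"dp": [0,0,0],"turn": [0,0,0]},
  {"dp": [0,0,0],"turn": [0,0,0]},
  {"dp": [0,0,0],"turn": [0,0,0]},
  {"dp": [0,0,0],"turn": [0,0,0]},
], hand=0.02, squeeze=20)

```text
time: 3.9
tool_pos: [0.5526, 0.3053, 0.0113]
tool_rot: [-0.297, 1.57, 0.453]
contact_force: [-0.6, -0.9, 4.7]
opening: 0.0333
```

Emit:
move_arm([
  {"dp": [-0.01,0,0],"turn": [0,0,0]},
  {"dp": [-0.03,0,0],"turn": [0,0,0]},
  {"dp": [-0.06,0,0],"turn": [0,0,0]},
  {"dp": [-0.1,0,0],"turn": [0,0,0]},
  {"dp": [-0.14,0,0],"turn": [0,0,0]},
  {"dp": [-0.18,0,0],"turn": [0,0,0]},
  {"dp": [-0.22,0,0],"turn": [0,0,0]},
  {"dp": [-0.24,0,0],"turn": [0,0,0]},
  {"dp": [-0.25,0,0],"turn": [0,0,0]},
])

```text
time: 4.8
tool_pos: [0.5527, 0.3053, 0.2636]
tool_rot: [-0.356, 1.567, 0.395]
contact_force: [0.7, -0.0, -0.8]
opening: 0.0337
```

```bash
python3 shot.py e side; python3 - <<'E'
from h import *
import cv2
plan([.54,-.33,.30],90)
plan([.54,-.33,.30],0)
p=cv2.imread("pics/e_side.png"); cv2.imwrite("pics/e1.png",cv2.resize(p[120:400,130:400],None,fx=2.1,fy=2.1))
E
```

```text
[0.5528 0.3053 0.2638] 43.02102441161164 4.85
now [0.5528 0.3053 0.2638] psi 43.0 -> dp mm [ -37.2 -455.9 -442.7] turn [-46.98   0.17   0.16] psi 90
now [0.5528 0.3053 0.2638] psi 43.0 -> dp mm [ -37.2 -455.9 -442.7] turn [ 4.302e+01  2.300e-01 -1.000e-02] psi 0
```

View pics/e1.png

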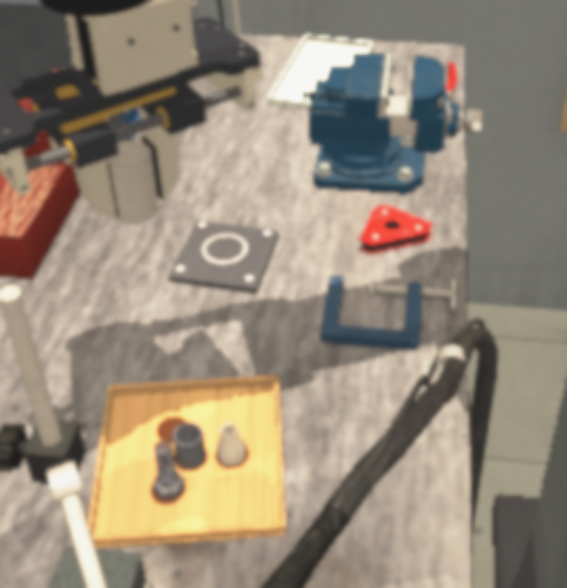

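```bash
python3 - <<'E'
from h import *
plan([.505,-.42,.30],0)
E
```

```text
now [0.5528 0.3053 0.2638] psi 43.0 -> dp mm [ -37.5 -497.8 -529.7] turn [ 4.302e+01  2.300e-01 -1.000e-02] psi 0
```

Emit:
move_arm([
  {"dp": [-0.01,-0.025,-0.026],"turn": [3,0,0]},
  {"dp": [-0.037,-0.498,-0.53],"turn": [43,0,0]},
  {"dp": [-0.037,-0.498,-0.53],"turn": [43,0,0]},
  {"dp": [-0.037,-0.498,-0.53],"turn": [43,0,0]},
  {"dp": [-0.037,-0.498,-0.53],"turn": [43,0,0]},
  {"dp": [-0.037,-0.498,-0.53],"turn": [43,0,0]},
  {"dp": [-0.037,-0.498,-0.53],"turn": [43,0,0]},
  {"dp": [-0.037,-0.498,-0.53],"turn": [43,0,0]},
  {"dp": [-0.037,-0.498,-0.53],"turn": [43,0,0]},
  {"dp": [-0.037,-0.498,-0.53],"turn": [43,0,0]},
])

```text
time: 5.85
tool_pos: [0.5194, -0.1812, 0.2867]
tool_rot: [2.608, 1.568, 2.608]
contact_force: [1.4, -0.2, -1.8]
opening: 0.0332
```

```bash
python3 - <<'E'
from h import *
plan([.505,-.42,.30],0)
E
```

```text
now [ 0.5194 -0.1812  0.2867] psi 0.0 -> dp mm [ -13.7 -238.7  -14.5] turn [ 0.02 -0.16 -0.09] psi 0
```

Emit:
move_arm([
  {"dp": [-0.013,-0.238,-0.014],"turn": [0,0,0]},
  {"dp": [-0.013,-0.238,-0.014],"turn": [0,0,0]},
  {"dp": [-0.013,-0.238,-0.014],"turn": [0,0,0]},
  {"dp": [-0.013,-0.238,-0.014],"turn": [0,0,0]},
  {"dp": [-0.013,-0.238,-0.014],"turn": [0,0,0]},
  {"dp": [-0.013,-0.238,-0.014],"turn": [0,0,0]},
  {"dp": [-0.013,-0.238,-0.014],"turn": [0,0,0]},
  {"dp": [-0.013,-0.238,-0.014],"turn": [0,0,0]},
])

```text
time: 6.65
tool_pos: [0.5067, -0.4163, 0.3002]
tool_rot: [2.124, 1.568, 2.125]
contact_force: [0.1, -0.4, -0.4]
opening: 0.0333
```

```bash
python3 shot.py f wrist
```

```text
[ 0.5069 -0.4161  0.3008] 0.10442864450712183 6.7
```

View pics/f_wrist.png

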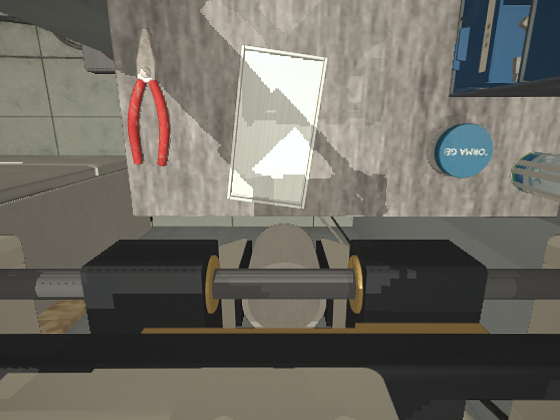

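The metal tray's rim corners are at about (244,45), (327,57), (303,208), (229,198), with the pliers well to its left.

```bash
python3 - <<'E'
from h import *
f=np.load("pics/f_wrist.npz"); i={k:f[k] for k in f.files}
P=plane(i,[(244,45),(327,57),(303,208),(229,198)],.014); print(P.round(4)); c=P.mean(0); print("centre",c.round(4))
yv=(P[0]+P[1]-P[2]-P[3])[:2]; xv=(P[1]+P[2]-P[0]-P[3])[:2]
print("yaw y",np.degrees(np.arctan2(-yv[0],yv[1])),"yaw x",np.degrees(np.arctan2(xv[1],xv[0])),np.linalg.norm(yv)/2,np.linalg.norm(xv)/2)
a=np.radians(-9); 
th=(np.degrees(np.arctan2(-yv[0],yv[1])))
th=np.radians(th); R=np.array([[np.cos(th),-np.sin(th)],[np.sin(th),np.cos(th)]])
for s in [-.06,0,.055]: print(s,(c[:2]+R@[0,s]).round(4))
# vise extent
s=robot.camera_info("scene"); X=cloud(s,np.load("pics/a_scene.npy")).reshape(-1,3)
m=(X[:,2]>.06)&(X[:,2]<.2)&(X[:,0]>.25)&(X[:,0]<.55)&(X[:,1]<0)&(X[:,1]>-.35); print("vise",X[m].min(0),X[m].max(0))
E
```

```text
[[ 0.4556 -0.2528  0.014 ]
 [ 0.5604 -0.2666  0.014 ]
 [ 0.5332 -0.4643  0.014 ]
 [ 0.4285 -0.4499  0.014 ]]
centre [ 0.4944 -0.3584  0.014 ]
yaw y -7.821474845784992 yaw x -7.664639358560017 0.19929349963214205 0.1056761004350671
-0.06 [ 0.4863 -0.4178]
0 [ 0.4944 -0.3584]
0.055 [ 0.5019 -0.3039]
vise [ 0.27012105 -0.18687485  0.06001613] [ 0.48592439 -0.05201218  0.14096701]
```

```bash
python3 - <<'E'
from h import *
plan([.4863,-.4178,.0125],-8)
E
```

```text
now [ 0.5069 -0.4161  0.3008] psi 0.1 -> dp mm [288.3  -2.1 -20.4] turn [ 8.1  -0.05 -0.07] psi -8
```

Emit:
move_arm([
  {"dp": [0.03,-0.002,-0.02],"turn": [8,0,0]},
  {"dp": [0.07,-0.002,-0.02],"turn": [8,0,0]},
  {"dp": [0.11,-0.002,-0.02],"turn": [8,0,0]},
  {"dp": [0.15,-0.002,-0.02],"turn": [8,0,0]},
  {"dp": [0.19,-0.002,-0.02],"turn": [8,0,0]},
  {"dp": [0.22,-0.002,-0.02],"turn": [8,0,0]},
  {"dp": [0.245,-0.002,-0.02],"turn": [8,0,0]},
  {"dp": [0.265,-0.002,-0.02],"turn": [8,0,0]},
  {"dp": [0.275,-0.002,-0.02],"turn": [8,0,0]},
  {"dp": [0.28,-0.002,-0.02],"turn": [8,0,0]},
])

```text
time: 7.7
tool_pos: [0.4869, -0.4184, 0.0208]
tool_rot: [2.32, 1.57, 2.182]
contact_force: [1.0, -0.0, -0.2]
opening: 0.0335
```

```bash
python3 - <<'E'
from h import *
plan([.4863,-.4178,.0125],-8)
E
```

```text
now [ 0.4869 -0.4184  0.0208] psi -7.9 -> dp mm [ 8.3  0.5 -0.7] turn [ 0.1  -0.04 -0.04] psi -8
```

Emit:
move_arm([
  {"dp": [0.003,0,0],"turn": [0,0,0]},
  {"dp": [0.006,0,0],"turn": [0,0,0]},
  {"dp": [0.008,0,0],"turn": [0,0,0]},
  {"dp": [0.008,0,0],"turn": [0,0,0]},
])

```text
time: 8.1
tool_pos: [0.4867, -0.4197, 0.0136]
tool_rot: [-0.516, 1.57, -0.655]
contact_force: [-0.2, 0.3, -0.7]
opening: 0.034
```

Emit:
move_arm([
  {"dp": [0.001,0,0],"turn": [0,0,0]},
  {"dp": [0.001,0,0],"turn": [0,0,0]},
])

```text
time: 8.3
tool_pos: [0.4867, -0.4196, 0.0124]
tool_rot: [-0.172, 1.571, -0.311]
contact_force: [0.9, -0.7, -1.4]
opening: 0.0338
```

Release (to 54 mm) and lift.

Emit:
move_arm([
  {"dp": [0,0,0],"turn": [0,0,0]},
  {"dp": [0,0,0],"turn": [0,0,0]},
  {"dp": [0,0,0],"turn": [0,0,0]},
  {"dp": [0,0,0],"turn": [0,0,0]},
  {"dp": [-0.01,0,0],"turn": [0,0,0]},
  {"dp": [-0.04,0,0],"turn": [0,0,0]},
  {"dp": [-0.08,0,0],"turn": [0,0,0]},
  {"dp": [-0.13,0,0],"turn": [0,0,0]},
  {"dp": [-0.18,0,0],"turn": [0,0,0]},
  {"dp": [-0.23,0,0],"turn": [0,0,0]},
], hand=0.052)

```text
time: 9.3
tool_pos: [0.4863, -0.4192, 0.2453]
tool_rot: [-0.576, 1.57, -0.715]
contact_force: [0.5, -0.9, -0.1]
opening: 0.052
```

```bash
python3 shot.py g wrist; python3 - <<'E'
from h import *
plan([.4925,.327,.28],101-180)
plan([.4925,.327,.28],101)
E
```

```text
[ 0.4886 -0.4215  0.2554] -7.967408720117648 9.35
now [ 0.4886 -0.4215  0.2554] psi -8.0 -> dp mm [-33.4 741.5 -99.5] turn [7.103e+01 9.800e-01 6.000e-02] psi -79
now [ 0.4886 -0.4215  0.2554] psi -8.0 -> dp mm [-33.4 741.5 -99.5] turn [7.103e+01 9.800e-01 6.000e-02] psi -79
```

View pics/g_wrist.png

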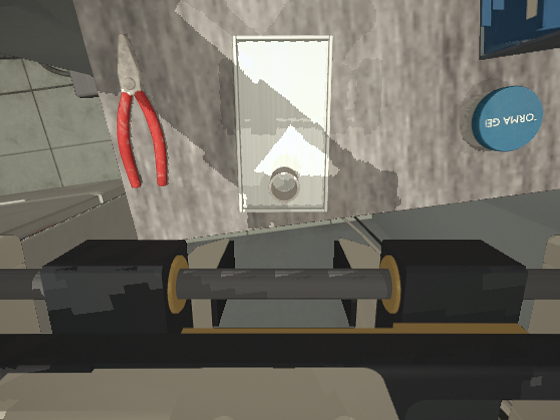

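Emit:
move_arm([
  {"dp": [-0.035,0.02,-0.002],"turn": [-3,0,0]},
  {"dp": [-0.035,0.742,-0.1],"turn": [-109,0,0]},
  {"dp": [-0.035,0.742,-0.1],"turn": [-109,0,0]},
  {"dp": [-0.035,0.742,-0.1],"turn": [-109,0,0]},
  {"dp": [-0.035,0.742,-0.1],"turn": [-109,0,0]},
  {"dp": [-0.035,0.742,-0.1],"turn": [-109,0,0]},
  {"dp": [-0.035,0.742,-0.1],"turn": [-109,0,0]},
  {"dp": [-0.035,0.742,-0.1],"turn": [-109,0,0]},
  {"dp": [-0.035,0.742,-0.1],"turn": [-109,0,0]},
  {"dp": [-0.035,0.742,-0.1],"turn": [-109,0,0]},
], hand=0.044)

```text
time: 10.35
tool_pos: [0.4889, 0.0525, 0.2781]
tool_rot: [-1.275, 1.569, -0.006]
contact_force: [0.6, -0.6, 0.2]
opening: 0.0437
```

```bash
python3 - <<'E'
from h import *
plan([.4925,.327,.28],101)
E
```

```text
now [0.4889 0.0525 0.2781] psi 72.7 -> dp mm [ -1.9  78.2 263.2] turn [-28.29   0.     0.09] psi 101
```

Emit:
move_arm([
  {"dp": [-0.002,0.078,0.263],"turn": [-28.3,0,0]},
  {"dp": [-0.002,0.078,0.263],"turn": [-28.3,0,0]},
  {"dp": [-0.002,0.078,0.263],"turn": [-28.3,0,0]},
  {"dp": [-0.002,0.078,0.263],"turn": [-28.3,0,0]},
  {"dp": [-0.002,0.078,0.263],"turn": [-28.3,0,0]},
  {"dp": [-0.002,0.078,0.263],"turn": [-28.3,0,0]},
  {"dp": [-0.002,0.078,0.263],"turn": [-28.3,0,0]},
  {"dp": [-0.002,0.078,0.263],"turn": [-28.3,0,0]},
])

```text
time: 11.15
tool_pos: [0.4944, 0.3248, 0.2794]
tool_rot: [-3.12, 1.57, -1.362]
contact_force: [-0.3, -0.5, 0.8]
opening: 0.0442
```

```bash
python3 - <<'E'
from h import *
plan([.4925,.327,.009],101)
E
```

```text
now [0.4944 0.3248 0.2794] psi 100.7 -> dp mm [270.4   1.5   2.7] turn [-0.26 -0.03  0.  ] psi 101
```

Emit:
move_arm([
  {"dp": [0.03,0.001,0.002],"turn": [0,0,0]},
  {"dp": [0.07,0.001,0.002],"turn": [0,0,0]},
  {"dp": [0.11,0.001,0.002],"turn": [0,0,0]},
  {"dp": [0.15,0.001,0.002],"turn": [0,0,0]},
  {"dp": [0.18,0.001,0.002],"turn": [0,0,0]},
  {"dp": [0.2,0.001,0.002],"turn": [0,0,0]},
  {"dp": [0.21,0.001,0.002],"turn": [0,0,0]},
  {"dp": [0.21,0.001,0.002],"turn": [0,0,0]},
  {"dp": [0.21,0.001,0.002],"turn": [0,0,0]},
])

```text
time: 12.05
tool_pos: [0.4943, 0.3262, 0.0706]
tool_rot: [-1.316, 1.569, 0.44]
contact_force: [0.2, -0.7, 0.4]
opening: 0.0443
```

```bash
python3 shot.py i wrist;python3 - <<'E'
from h import *
plan([.4925,.327,.009],101)
E
```

```text
[0.4944 0.3266 0.0709] 100.63761686147834 12.1
now [0.4944 0.3266 0.0709] psi 100.6 -> dp mm [61.9  1.9  0.7] turn [-0.36  0.04  0.15] psi 101
```

View pics/i_wrist.png

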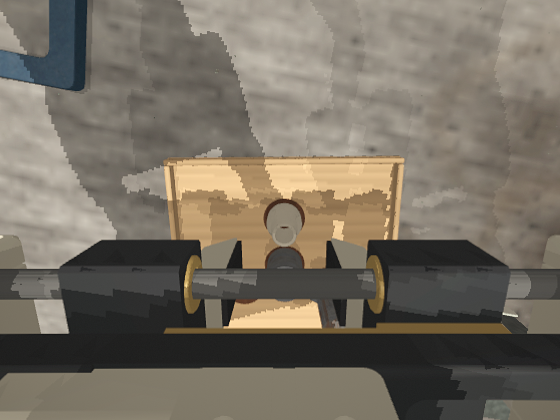

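Emit:
move_arm([
  {"dp": [0.02,0.001,0],"turn": [0,0,0]},
  {"dp": [0.04,0.001,0],"turn": [0,0,0]},
  {"dp": [0.052,0.001,0],"turn": [0,0,0]},
  {"dp": [0.061,0.001,0],"turn": [0,0,0]},
  {"dp": [0.061,0.001,0],"turn": [0,0,0]},
  {"dp": [0.061,0.001,0],"turn": [0,0,0]},
])

```text
time: 12.7
tool_pos: [0.4929, 0.3266, 0.009]
tool_rot: [-1.26, 1.57, 0.497]
contact_force: [0.5, -0.1, 0.5]
opening: 0.044
```

Emit:
move_arm([
  {"dp": [0,0,0],"turn": [0,0,0]},
  {"dp": [0,0,0],"turn": [0,0,0]},
  {"dp": [0,0,0],"turn": [0,0,0]},
  {"dp": [0,0,0],"turn": [0,0,0]},
  {"dp": [0,0,0],"turn": [0,0,0]},
  {"dp": [0,0,0],"turn": [0,0,0]},
], hand=0.008, squeeze=15)

```text
time: 13.3
tool_pos: [0.4926, 0.3265, 0.0088]
tool_rot: [-1.219, 1.57, 0.538]
contact_force: [-0.5, -0.6, 3.9]
opening: 0.0233
```

Emit:
move_arm([
  {"dp": [-0.01,0,0],"turn": [0,0,0]},
  {"dp": [-0.03,0,0],"turn": [0,0,0]},
  {"dp": [-0.06,0,0],"turn": [0,0,0]},
  {"dp": [-0.1,0,0],"turn": [0,0,0]},
  {"dp": [-0.14,0,0],"turn": [0,0,0]},
  {"dp": [-0.18,0,0],"turn": [0,0,0]},
  {"dp": [-0.22,0,0],"turn": [0,0,0]},
  {"dp": [-0.24,0,0],"turn": [0,0,0]},
  {"dp": [-0.25,0,0],"turn": [0,0,0]},
  {"dp": [-0.25,0,0],"turn": [0,0,0]},
])

```text
time: 14.3
tool_pos: [0.4926, 0.3265, 0.2594]
tool_rot: [-1.277, 1.569, 0.48]
contact_force: [0.5, 0.5, -0.8]
opening: 0.0239
```

```bash
python3 - <<'E'
from h import *
t,R=tool();print(psi_now(R))
def planabs(p,psi):
    dp=R.T@(np.array(p)-t); print((dp*1000).round(1),Ro.from_matrix(R.T@down(psi)).as_rotvec(degrees=True).round(2))
planabs([.4944,-.3584,.26],-8)
E
```

```text
100.67017592540796
[  -1.2  125.  -673.4] [1.0867e+02 1.3000e-01 4.0000e-02]
```

Emit:
move_arm([
  {"dp": [0,0.005,-0.025],"turn": [4,0,0]},
  {"dp": [0,0.125,-0.673],"turn": [108.7,0,0]},
  {"dp": [0,0.125,-0.673],"turn": [108.7,0,0]},
  {"dp": [0,0.125,-0.673],"turn": [108.7,0,0]},
  {"dp": [0,0.125,-0.673],"turn": [108.7,0,0]},
  {"dp": [0,0.125,-0.673],"turn": [108.7,0,0]},
  {"dp": [0,0.125,-0.673],"turn": [108.7,0,0]},
  {"dp": [0,0.125,-0.673],"turn": [108.7,0,0]},
  {"dp": [0,0.125,-0.673],"turn": [108.7,0,0]},
  {"dp": [0,0.125,-0.673],"turn": [108.7,0,0]},
])

```text
time: 15.3
tool_pos: [0.4923, -0.1508, 0.2564]
tool_rot: [2.301, 1.567, 2.631]
contact_force: [1.4, 0.2, 0.1]
opening: 0.0232
```

```bash
python3 - <<'E'
from h import *
plan([.4944,-.3584,.26],-8)
E
```

```text
now [ 0.4923 -0.1508  0.2564] psi 19.0 -> dp mm [  -3.9 -197.   -65.5] turn [26.96 -0.16 -0.11] psi -8
```

Emit:
move_arm([
  {"dp": [-0.004,-0.197,-0.066],"turn": [27,0,0]},
  {"dp": [-0.004,-0.197,-0.066],"turn": [27,0,0]},
  {"dp": [-0.004,-0.197,-0.066],"turn": [27,0,0]},
  {"dp": [-0.004,-0.197,-0.066],"turn": [27,0,0]},
  {"dp": [-0.004,-0.197,-0.066],"turn": [27,0,0]},
  {"dp": [-0.004,-0.197,-0.066],"turn": [27,0,0]},
  {"dp": [-0.004,-0.197,-0.066],"turn": [27,0,0]},
])

```text
time: 16.0
tool_pos: [0.4962, -0.3554, 0.2609]
tool_rot: [2.315, 1.568, 2.182]
contact_force: [-0.3, 0.5, 0.1]
opening: 0.0236
```

```bash
python3 - <<'E'
from h import *
plan([.4944,-.3584,.009],-8)
E
```

```text
now [ 0.4962 -0.3554  0.2609] psi -7.6 -> dp mm [251.9  -3.7  -0.8] turn [ 0.36 -0.12 -0.13] psi -8
```

Emit:
move_arm([
  {"dp": [0.03,-0.003,0],"turn": [0,0,0]},
  {"dp": [0.07,-0.003,0],"turn": [0,0,0]},
  {"dp": [0.11,-0.003,0],"turn": [0,0,0]},
  {"dp": [0.15,-0.003,0],"turn": [0,0,0]},
  {"dp": [0.19,-0.003,0],"turn": [0,0,0]},
  {"dp": [0.22,-0.003,0],"turn": [0,0,0]},
  {"dp": [0.235,-0.003,0],"turn": [0,0,0]},
  {"dp": [0.244,-0.003,0],"turn": [0,0,0]},
  {"dp": [0.248,-0.003,0],"turn": [0,0,0]},
  {"dp": [0.248,-0.003,0],"turn": [0,0,0]},
])

```text
time: 17.0
tool_pos: [0.4964, -0.3592, 0.0147]
tool_rot: [-0.227, 1.57, -0.36]
contact_force: [0.7, -0.4, 0.1]
opening: 0.0235
```

Emit:
move_arm([
  {"dp": [0.002,0,0],"turn": [0,0,0]},
  {"dp": [0.005,0,0],"turn": [0,0,0]},
  {"dp": [0.005,0,0],"turn": [0,0,0]},
  {"dp": [0.005,0,0],"turn": [0,0,0]},
])

```text
time: 17.4
tool_pos: [0.496, -0.3599, 0.0095]
tool_rot: [-0.253, 1.57, -0.388]
contact_force: [0.3, -0.1, 0.5]
opening: 0.0235
```

Emit:
move_arm([
  {"dp": [0.0005,0,0],"turn": [0,0,0]},
  {"dp": [0.0005,0,0],"turn": [0,0,0]},
])

```text
time: 17.6
tool_pos: [0.496, -0.3598, 0.0088]
tool_rot: [1.432, 1.571, 1.298]
contact_force: [0.3, -0.7, -0.4]
opening: 0.0231
```

Emit:
move_arm([
  {"dp": [0,0,0],"turn": [0,0,0]},
  {"dp": [0,0,0],"turn": [0,0,0]},
  {"dp": [0,0,0],"turn": [0,0,0]},
  {"dp": [0,0,0],"turn": [0,0,0]},
  {"dp": [-0.01,0,0],"turn": [0,0,0]},
  {"dp": [-0.04,0,0],"turn": [0,0,0]},
  {"dp": [-0.08,0,0],"turn": [0,0,0]},
  {"dp": [-0.13,0,0],"turn": [0,0,0]},
  {"dp": [-0.18,0,0],"turn": [0,0,0]},
  {"dp": [-0.23,0,0],"turn": [0,0,0]},
], hand=0.042)

```text
time: 18.6
tool_pos: [0.4957, -0.3595, 0.2418]
tool_rot: [-0.52, 1.57, -0.654]
contact_force: [0.8, -0.9, 0.4]
opening: 0.0419
```

```bash
python3 shot.py j wrist; python3 - <<'E'
from h import *
t,R=tool();print(psi_now(R))
def planabs(p,psi):
    dp=R.T@(np.array(p)-t); print((dp*1000).round(1),Ro.from_matrix(R.T@down(psi)).as_rotvec(degrees=True).round(2))
planabs([.538,.3665,.28],162)
E
```

```text
[ 0.4982 -0.3617  0.2515] -7.668239852174764 18.65
-7.668239852174764
[-35.8 726.7 -57.3] [-169.67   -0.67    1.17]
```

View pics/j_wrist.png

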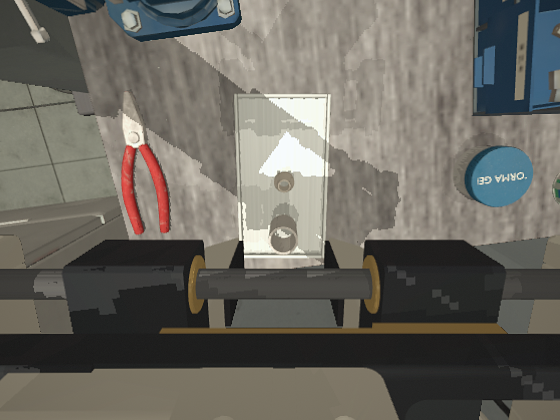

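Emit:
move_arm([
  {"dp": [-0.03,0.02,0],"turn": [-4,0,0]},
  {"dp": [-0.035,0.07,-0.005],"turn": [-12,0,0]},
  {"dp": [-0.035,0.12,-0.01],"turn": [-20,0,0]},
  {"dp": [-0.035,0.17,-0.015],"turn": [-28,0,0]},
  {"dp": [-0.035,0.22,-0.02],"turn": [-36,0,0]},
  {"dp": [-0.035,0.27,-0.025],"turn": [-44,0,0]},
  {"dp": [-0.035,0.32,-0.03],"turn": [-52,0,0]},
  {"dp": [-0.035,0.37,-0.035],"turn": [-60,0,0]},
  {"dp": [-0.035,0.42,-0.04],"turn": [-68,0,0]},
  {"dp": [-0.035,0.47,-0.045],"turn": [-76,0,0]},
], hand=0.044)

```text
time: 19.65
tool_pos: [0.5137, 0.1115, 0.2745]
tool_rot: [-1.094, 1.57, 0.104]
contact_force: [1.2, -0.2, 0.3]
opening: 0.0441
```

```bash
cat >> h.py <<'E'
def planabs(p,psi):
    t,R=tool(); dp=R.T@(np.array(p)-t)
    print("now",t.round(4),"psi %.1f"%psi_now(R),"dp",(dp*1000).round(1),"turn",Ro.from_matrix(R.T@down(psi)).as_rotvec(degrees=True).round(2))
E
python3 - <<'E'
from h import *
planabs([.538,.3665,.28],162)
E
```

```text
now [0.5137 0.1115 0.2745] psi 68.6 dp [ -5.4  70.2 246.3] turn [-9.336e+01 -3.000e-02  8.000e-02]
```

Emit:
move_arm([
  {"dp": [-0.005,0.01,0.035],"turn": [-8.5,0,0]},
  {"dp": [-0.005,0.02,0.07],"turn": [-17,0,0]},
  {"dp": [-0.005,0.03,0.105],"turn": [-25.5,0,0]},
  {"dp": [-0.005,0.04,0.14],"turn": [-34,0,0]},
  {"dp": [-0.005,0.05,0.175],"turn": [-42.5,0,0]},
  {"dp": [-0.005,0.06,0.21],"turn": [-51,0,0]},
  {"dp": [-0.005,0.07,0.246],"turn": [-59.5,0,0]},
  {"dp": [-0.005,0.07,0.246],"turn": [-68,0,0]},
  {"dp": [-0.005,0.07,0.246],"turn": [-76.5,0,0]},
  {"dp": [-0.005,0.07,0.246],"turn": [-85,0,0]},
])

```text
time: 20.65
tool_pos: [0.5396, 0.3644, 0.279]
tool_rot: [-2.259, 1.571, 0.424]
contact_force: [-1.0, -0.8, 0.0]
opening: 0.0443
```

```bash
python3 - <<'E'
from h import *
planabs([.538,.3665,.1],162)
E
```

```text
now [0.5396 0.3644 0.279 ] psi 153.7 dp [179.   -1.2   2.4] turn [-8.28 -0.    0.  ]
```

Emit:
move_arm([
  {"dp": [0.02,-0.001,0.002],"turn": [-8.3,0,0]},
  {"dp": [0.06,-0.001,0.002],"turn": [-8.3,0,0]},
  {"dp": [0.1,-0.001,0.002],"turn": [-8.3,0,0]},
  {"dp": [0.14,-0.001,0.002],"turn": [-8.3,0,0]},
  {"dp": [0.17,-0.001,0.002],"turn": [-8.3,0,0]},
  {"dp": [0.18,-0.001,0.002],"turn": [-8.3,0,0]},
  {"dp": [0.18,-0.001,0.002],"turn": [-8.3,0,0]},
  {"dp": [0.18,-0.001,0.002],"turn": [-8.3,0,0]},
])

```text
time: 21.45
tool_pos: [0.5396, 0.3663, 0.1008]
tool_rot: [-2.325, 1.568, 0.496]
contact_force: [0.1, 1.1, 0.9]
opening: 0.0442
```

```bash
python3 shot.py k wrist side; python3 - <<'E'
from h import *
planabs([.538,.3665,.023],162)
E
```

```text
[0.5398 0.3664 0.1012] 161.62176402052202 21.55
now [0.5398 0.3664 0.1012] psi 161.6 dp [78.2  0.7  1.9] turn [-0.38 -0.16  0.17]
```

View pics/k_wrist.png

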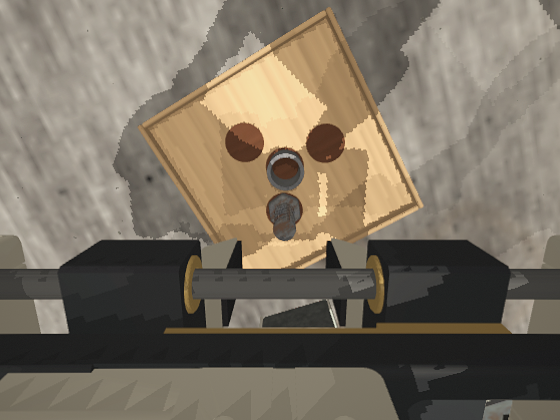

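View pics/k_side.png

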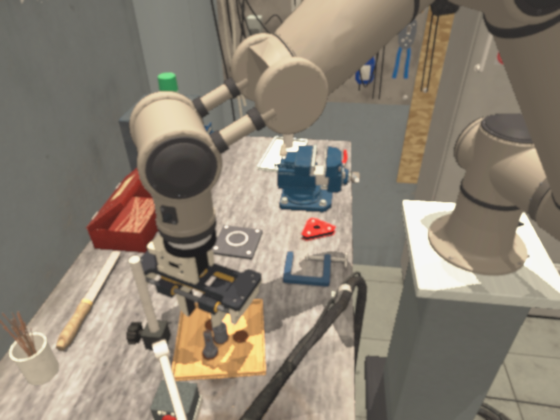

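Emit:
move_arm([
  {"dp": [0.02,0,0.001],"turn": [0,0,0]},
  {"dp": [0.045,0,0.001],"turn": [0,0,0]},
  {"dp": [0.065,0,0.001],"turn": [0,0,0]},
  {"dp": [0.078,0,0.001],"turn": [0,0,0]},
  {"dp": [0.078,0,0.001],"turn": [0,0,0]},
  {"dp": [0.078,0,0.001],"turn": [0,0,0]},
])

```text
time: 22.15
tool_pos: [0.5384, 0.3664, 0.022]
tool_rot: [-2.316, 1.569, 0.505]
contact_force: [0.1, -0.7, 0.4]
opening: 0.0442
```

Emit:
move_arm([
  {"dp": [0,0,0],"turn": [0,0,0]},
  {"dp": [0,0,0],"turn": [0,0,0]},
  {"dp": [0,0,0],"turn": [0,0,0]},
  {"dp": [0,0,0],"turn": [0,0,0]},
  {"dp": [0,0,0],"turn": [0,0,0]},
  {"dp": [0,0,0],"turn": [0,0,0]},
  {"dp": [0,0,0],"turn": [0,0,0]},
], hand=0.004, squeeze=20)

```text
time: 22.85
tool_pos: [0.538, 0.3662, 0.0214]
tool_rot: [-2.276, 1.57, 0.545]
contact_force: [-0.2, 0.6, 3.5]
opening: 0.0189
```

Opening of 18.9 mm means the 14 mm square shank is caught about 30° off its flats. I'll re-grip turned by 30°.

Emit:
move_arm([
  {"dp": [0,0,0],"turn": [0,0,0]},
  {"dp": [0,0,0],"turn": [0,0,0]},
  {"dp": [0,0,0],"turn": [0,0,0]},
  {"dp": [0,0,0],"turn": [7.5,0,0]},
  {"dp": [0,0,0],"turn": [15,0,0]},
  {"dp": [0,0,0],"turn": [22.5,0,0]},
  {"dp": [0,0,0],"turn": [29,0,0]},
  {"dp": [0,0,0],"turn": [29,0,0]},
  {"dp": [0,0,0],"turn": [29,0,0]},
], hand=0.036)

```text
time: 23.75
tool_pos: [0.5375, 0.366, 0.0205]
tool_rot: [1.227, 1.57, -2.739]
contact_force: [-1.2, 0.1, 0.4]
opening: 0.0361
```

Emit:
move_arm([
  {"dp": [0,0,0],"turn": [0,0,0]},
  {"dp": [0,0,0],"turn": [0,0,0]},
  {"dp": [0,0,0],"turn": [0,0,0]},
  {"dp": [0,0,0],"turn": [0,0,0]},
  {"dp": [0,0,0],"turn": [0,0,0]},
  {"dp": [0,0,0],"turn": [0,0,0]},
  {"dp": [0,0,0],"turn": [0,0,0]},
], hand=0.004)

```text
time: 24.45
tool_pos: [0.5377, 0.3661, 0.0208]
tool_rot: [-1.756, 1.571, 0.559]
contact_force: [-0.0, -0.6, 0.3]
opening: 0.0178
```

It's aligned with jaw angle ≈ 194°, so I'll turn the other way.

Emit:
move_arm([
  {"dp": [0,0,0],"turn": [0,0,0]},
  {"dp": [0,0,0],"turn": [0,0,0]},
  {"dp": [0,0,0],"turn": [-8,0,0]},
  {"dp": [0,0,0],"turn": [-16,0,0]},
  {"dp": [0,0,0],"turn": [-24,0,0]},
  {"dp": [0,0,0],"turn": [-32,0,0]},
  {"dp": [0,0,0],"turn": [-40,0,0]},
  {"dp": [0,0,0],"turn": [-48,0,0]},
  {"dp": [0,0,0],"turn": [-56,0,0]},
  {"dp": [0,0,0],"turn": [-61.5,0,0]},
], hand=0.036)

```text
time: 25.45
tool_pos: [0.5377, 0.3661, 0.0209]
tool_rot: [-2.579, 1.571, 0.814]
contact_force: [-0.8, -0.0, 0.2]
opening: 0.0361
```

Emit:
move_arm([
  {"dp": [0,0,0],"turn": [0,0,0]},
  {"dp": [0,0,0],"turn": [0,0,0]},
  {"dp": [0,0,0],"turn": [0,0,0]},
  {"dp": [0,0,0],"turn": [0,0,0]},
  {"dp": [0,0,0],"turn": [0,0,0]},
  {"dp": [0,0,0],"turn": [0,0,0]},
  {"dp": [0,0,0],"turn": [0,0,0]},
  {"dp": [0,0,0],"turn": [0,0,0]},
], hand=0.004)

```text
time: 26.25
tool_pos: [0.5377, 0.3661, 0.0208]
tool_rot: [-2.231, 1.571, 1.157]
contact_force: [-0.9, 1.0, -1.2]
opening: 0.0147
```

Emit:
move_arm([
  {"dp": [-0.01,0,0],"turn": [0,0,0]},
  {"dp": [-0.03,0,0],"turn": [0,0,0]},
  {"dp": [-0.06,0,0],"turn": [0,0,0]},
  {"dp": [-0.1,0,0],"turn": [0,0,0]},
  {"dp": [-0.14,0,0],"turn": [0,0,0]},
  {"dp": [-0.18,0,0],"turn": [0,0,0]},
  {"dp": [-0.22,0,0],"turn": [0,0,0]},
  {"dp": [-0.25,0,0],"turn": [5,0,0]},
  {"dp": [-0.26,0,0],"turn": [13,0,0]},
  {"dp": [-0.26,0,0],"turn": [21,0,0]},
])

```text
time: 27.25
tool_pos: [0.5381, 0.3663, 0.2844]
tool_rot: [-2.526, 1.566, 0.489]
contact_force: [0.2, -0.6, -1.7]
opening: 0.0149
```

```bash
python3 shot.py l side; python3 - <<'E'
from h import *
planabs([.502,-.304,.28],90)
planabs([.5377,.1,.28],90)
p=cv2.imread("pics/l_side.png"); cv2.imwrite("pics/l1.png",cv2.resize(p[200:400,130:330],None,fx=3,fy=3))
E
```

```text
[0.5377 0.3661 0.2829] 172.39576319259203 27.3
now [0.5377 0.3661 0.2829] psi 172.4 dp [  1.9 668.9 -53.3] turn [ 8.24e+01 -4.00e-02  1.70e-01]
now [0.5377 0.3661 0.2829] psi 172.4 dp [  2.5 263.8 -35.2] turn [ 8.24e+01 -4.00e-02  1.70e-01]
```

View pics/l1.png

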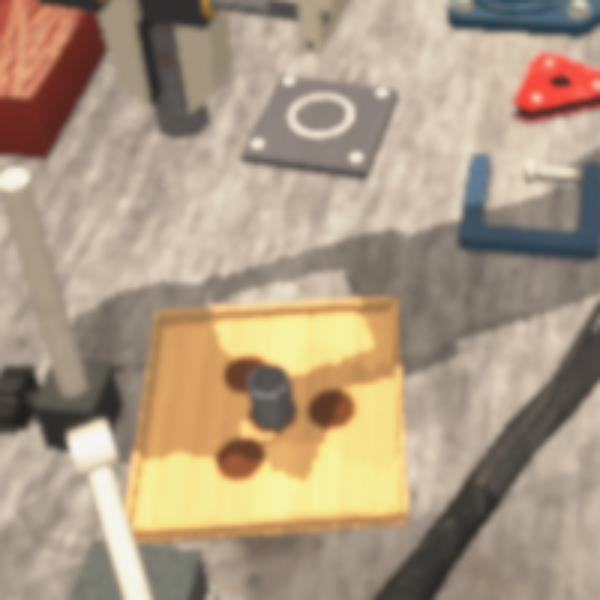

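Bolt is held and the short stub stands alone. Carrying.

Emit:
move_arm([
  {"dp": [0,0.025,-0.003],"turn": [8,0,0]},
  {"dp": [0,0.065,-0.006],"turn": [16.5,0,0]},
  {"dp": [0,0.11,-0.01],"turn": [25,0,0]},
  {"dp": [0,0.15,-0.014],"turn": [33.5,0,0]},
  {"dp": [0,0.19,-0.018],"turn": [42,0,0]},
  {"dp": [0,0.23,-0.022],"turn": [50.5,0,0]},
  {"dp": [0,0.27,-0.026],"turn": [59,0,0]},
  {"dp": [0,0.31,-0.03],"turn": [67.5,0,0]},
  {"dp": [0,0.35,-0.034],"turn": [76,0,0]},
  {"dp": [0,0.39,-0.038],"turn": [84.5,0,0]},
])

```text
time: 28.3
tool_pos: [0.528, -0.0272, 0.281]
tool_rot: [0.968, 1.571, 2.511]
contact_force: [0.6, 0.0, -0.8]
opening: 0.0146
```

```bash
python3 - <<'E'
from h import *
planabs([.502,-.304,.26],10)
E
```

```text
now [ 0.528  -0.0272  0.281 ] psi 88.4 dp [  21.    18.4 -277.4] turn [ 7.843e+01 -0.000e+00 -1.000e-02]
```

Emit:
move_arm([
  {"dp": [0.0,0.002,-0.03],"turn": [8,0,0]},
  {"dp": [0.0,0.004,-0.065],"turn": [16,0,0]},
  {"dp": [0.0,0.006,-0.1],"turn": [24,0,0]},
  {"dp": [0,0.009,-0.135],"turn": [32,0,0]},
  {"dp": [0,0.011,-0.17],"turn": [40,0,0]},
  {"dp": [0,0.013,-0.205],"turn": [48,0,0]},
  {"dp": [0.0,0.016,-0.24],"turn": [56,0,0]},
  {"dp": [0.01,0.018,-0.265],"turn": [64,0,0]},
  {"dp": [0.02,0.018,-0.277],"turn": [72,0,0]},
  {"dp": [0.021,0.018,-0.277],"turn": [78.4,0,0]},
])

```text
time: 29.3
tool_pos: [0.5028, -0.3037, 0.258]
tool_rot: [2.402, 1.568, 2.575]
contact_force: [-0.4, 0.5, -1.3]
opening: 0.0147
```

```bash
python3 - <<'E'
from h import *
planabs([.502,-.304,.021],10)
E
```

```text
now [ 0.5028 -0.3037  0.258 ] psi 9.9 dp [237.   -0.7  -0.3] turn [-0.07 -0.13 -0.12]
```

Emit:
move_arm([
  {"dp": [0.03,0,0],"turn": [0,0,0]},
  {"dp": [0.07,0,0],"turn": [0,0,0]},
  {"dp": [0.11,0,0],"turn": [0,0,0]},
  {"dp": [0.15,0,0],"turn": [0,0,0]},
  {"dp": [0.18,0,0],"turn": [0,0,0]},
  {"dp": [0.205,0,0],"turn": [0,0,0]},
  {"dp": [0.22,0,0],"turn": [0,0,0]},
  {"dp": [0.23,0,0],"turn": [0,0,0]},
  {"dp": [0.233,0,0],"turn": [0,0,0]},
  {"dp": [0.233,0,0],"turn": [0,0,0]},
])

```text
time: 30.3
tool_pos: [0.5041, -0.3022, 0.027]
tool_rot: [-0.203, 1.571, -0.023]
contact_force: [-0.3, 0.3, -1.6]
opening: 0.0144
```

```bash
python3 - <<'E'
from h import *
planabs([.502,-.304,.021],10)
E
```

```text
now [ 0.5041 -0.3022  0.027 ] psi 10.3 dp [ 6.  -1.4 -2.4] turn [0.27 0.01 0.  ]
```

Emit:
move_arm([
  {"dp": [0.003,0,0],"turn": [0,0,0]},
  {"dp": [0.005,0,0],"turn": [0,0,0]},
  {"dp": [0.006,0,0],"turn": [0,0,0]},
  {"dp": [0.006,0,0],"turn": [0,0,0]},
])

```text
time: 30.7
tool_pos: [0.504, -0.3022, 0.0209]
tool_rot: [-0.398, 1.571, -0.219]
contact_force: [-0.4, 0.0, -1.7]
opening: 0.0145
```

Emit:
move_arm([
  {"dp": [0.0005,0,0],"turn": [0,0,0]},
  {"dp": [0.0005,0,0],"turn": [0,0,0]},
])

```text
time: 30.9
tool_pos: [0.5041, -0.3022, 0.0208]
tool_rot: [-0.702, 1.57, -0.523]
contact_force: [-1.0, 0.7, 4.2]
opening: 0.0143
```

Emit:
move_arm([
  {"dp": [0,0,0],"turn": [0,0,0]},
  {"dp": [0,0,0],"turn": [0,0,0]},
  {"dp": [0,0,0],"turn": [0,0,0]},
  {"dp": [0,0,0],"turn": [0,0,0]},
  {"dp": [-0.01,0,0],"turn": [0,0,0]},
  {"dp": [-0.03,0,0],"turn": [0,0,0]},
  {"dp": [-0.06,0,0],"turn": [0,0,0]},
  {"dp": [-0.11,0,0],"turn": [0,0,0]},
  {"dp": [-0.16,0,0],"turn": [0,0,0]},
  {"dp": [-0.21,0,0],"turn": [0,0,0]},
], hand=0.036)

```text
time: 31.9
tool_pos: [0.5037, -0.3019, 0.2331]
tool_rot: [-0.67, 1.57, -0.491]
contact_force: [1.3, -1.1, -0.0]
opening: 0.0362
```

```bash
python3 shot.py m side
```

```text
[ 0.5065 -0.304   0.2426] 10.23339100102762 31.95
```

```bash
python3 - <<'E'
from h import *
planabs([.50,-.42,.30],0)
E
```

```text
now [ 0.5065 -0.304   0.2426] psi 10.2 dp [ -56.3 -113.6  -26.4] turn [10.23  0.65  0.61]
```

Emit:
move_arm([
  {"dp": [-0.056,-0.03,-0.01],"turn": [5,0,0]},
  {"dp": [-0.056,-0.114,-0.026],"turn": [10,0,0]},
  {"dp": [-0.056,-0.114,-0.026],"turn": [10,0,0]},
  {"dp": [-0.056,-0.114,-0.026],"turn": [10,0,0]},
  {"dp": [-0.056,-0.114,-0.026],"turn": [10,0,0]},
  {"dp": [-0.056,-0.114,-0.026],"turn": [10,0,0]},
])

```text
time: 32.55
tool_pos: [0.4987, -0.418, 0.2862]
tool_rot: [1.766, 1.57, 1.77]
contact_force: [0.2, -0.0, 0.2]
opening: 0.0359
```

```bash
python3 shot.py n wrist; python3 - <<'E'
import cv2
p=cv2.imread("pics/n_wrist.png"); cv2.imwrite("pics/n1.png",cv2.resize(p[30:240,190:370],None,fx=2.8,fy=2.8,interpolation=cv2.INTER_CUBIC))
E
```

```text
[ 0.4988 -0.4177  0.2864] 0.2874666916714706 32.6
```

View pics/n1.png

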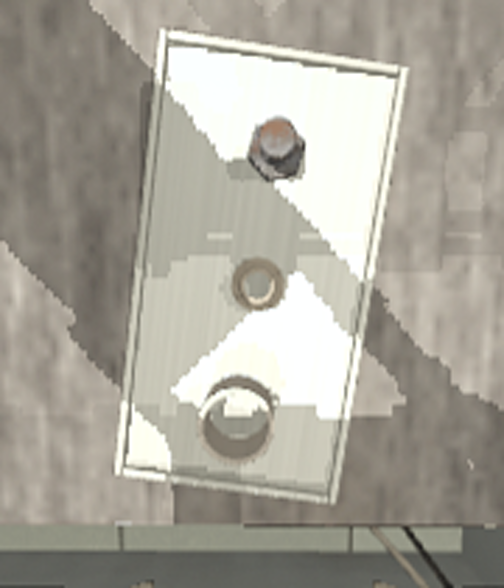

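```bash
python3 - <<'E'
from h import *
f=np.load("pics/n_wrist.npz"); i={k:f[k] for k in f.files}
for n,x,y,z in [("nozzle",259,289,.039),("tall",237,418,.054),("bolt",279,138,.059),("bolt head",277,150,.014)]:
    print(n,plane(i,[(x/2.8-.32+190,y/2.8-.32+30)],z)[0].round(4))
planabs([.527,.334,.28],60)
E
```

```text
nozzle [ 0.4959 -0.3611  0.039 ]
tall [ 0.4865 -0.4156  0.054 ]
bolt [ 0.5038 -0.3018  0.059 ]
bolt head [ 0.5036 -0.3013  0.014 ]
now [ 0.4988 -0.4177  0.2864] psi 0.3 dp [  6.9 751.6  31.9] turn [-5.971e+01  2.000e-02 -4.000e-02]
```

Emit:
move_arm([
  {"dp": [0,0.03,0],"turn": [-4,0,0]},
  {"dp": [0.007,0.752,0.032],"turn": [-59.7,0,0]},
  {"dp": [0.007,0.752,0.032],"turn": [-59.7,0,0]},
  {"dp": [0.007,0.752,0.032],"turn": [-59.7,0,0]},
  {"dp": [0.007,0.752,0.032],"turn": [-59.7,0,0]},
  {"dp": [0.007,0.752,0.032],"turn": [-59.7,0,0]},
  {"dp": [0.007,0.752,0.032],"turn": [-59.7,0,0]},
  {"dp": [0.007,0.752,0.032],"turn": [-59.7,0,0]},
  {"dp": [0.007,0.752,0.032],"turn": [-59.7,0,0]},
  {"dp": [0.007,0.752,0.032],"turn": [-59.7,0,0]},
], hand=0.05)

```text
time: 33.6
tool_pos: [0.5156, 0.0637, 0.2825]
tool_rot: [-0.85, 1.57, 0.197]
contact_force: [0.0, -0.5, -0.3]
opening: 0.0502
```

```bash
python3 - <<'E'
from h import *
planabs([.527,.334,.25],60)
E
```

```text
now [0.5156 0.0637 0.2825] psi 60.0 dp [ 32.6 125.2 239.8] turn [0.02 0.04 0.04]
```

Emit:
move_arm([
  {"dp": [0,0.125,0.24],"turn": [0,0,0]},
  {"dp": [0,0.125,0.24],"turn": [0,0,0]},
  {"dp": [0,0.125,0.24],"turn": [0,0,0]},
  {"dp": [0,0.125,0.24],"turn": [0,0,0]},
  {"dp": [0,0.125,0.24],"turn": [0,0,0]},
  {"dp": [0.03,0.125,0.24],"turn": [0,0,0]},
  {"dp": [0.07,0.125,0.24],"turn": [0,0,0]},
  {"dp": [0.12,0.125,0.24],"turn": [0,0,0]},
  {"dp": [0.16,0.125,0.24],"turn": [0,0,0]},
  {"dp": [0.16,0.125,0.24],"turn": [0,0,0]},
])

```text
time: 34.6
tool_pos: [0.5243, 0.3302, 0.1165]
tool_rot: [2.521, 1.559, -2.714]
contact_force: [0.1, 0.3, -0.1]
opening: 0.0499
```

```bash
python3 shot.py o wrist; python3 - <<'E'
from h import *
planabs([.527,.334,.014],60)
p=cv2.imread("pics/o_wrist.png"); cv2.imwrite("pics/o1.png",cv2.resize(p[110:250,220:360],None,fx=4.2,fy=4.2,interpolation=cv2.INTER_CUBIC))
E
```

```text
[0.5267 0.331  0.1204] 60.003758185568444 34.65
now [0.5267 0.331  0.1204] psi 60.0 dp [106.4   0.9   3.2] turn [ 0.   -0.24 -0.18]
```

View pics/o1.png

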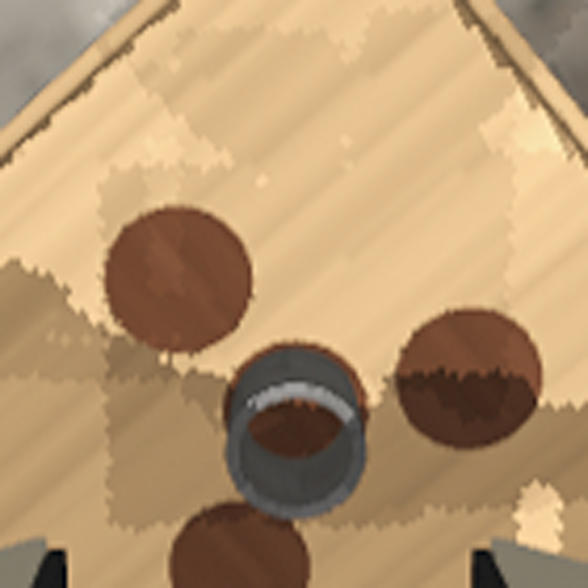

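```bash
python3 - <<'E'
from h import *
f=np.load("pics/o_wrist.npz"); i={k:f[k] for k in f.files}
P=plane(i,[(297/4.2-.38+220,450/4.2-.38+110)],.036)[0]; print(P.round(4))
planabs([P[0],P[1],.014],60)
E
```

```text
[0.527  0.3339 0.036 ]
now [0.5267 0.331  0.1204] psi 60.0 dp [106.4   0.8   3.1] turn [ 0.   -0.24 -0.18]
```

Emit:
move_arm([
  {"dp": [0.02,0.001,0.002],"turn": [0,0,0]},
  {"dp": [0.05,0.001,0.002],"turn": [0,0,0]},
  {"dp": [0.075,0.001,0.002],"turn": [0,0,0]},
  {"dp": [0.095,0.001,0.002],"turn": [0,0,0]},
  {"dp": [0.106,0.001,0.002],"turn": [0,0,0]},
  {"dp": [0.106,0.001,0.002],"turn": [0,0,0]},
  {"dp": [0.106,0.001,0.002],"turn": [0,0,0]},
])

```text
time: 35.35
tool_pos: [0.5302, 0.3339, 0.0181]
tool_rot: [-0.584, 1.567, 0.462]
contact_force: [0.2, -0.6, -1.0]
opening: 0.05
```

```bash
python3 - <<'E'
from h import *
planabs([.527,.334,.014],60)
E
```

```text
now [0.5302 0.3339 0.0181] psi 59.9 dp [ 4.1  2.8 -1.5] turn [-0.07  0.16  0.11]
```

Emit:
move_arm([
  {"dp": [0.004,0.003,-0.001],"turn": [0,0,0]},
  {"dp": [0.004,0.003,-0.001],"turn": [0,0,0]},
  {"dp": [0.004,0.003,-0.001],"turn": [0,0,0]},
])

```text
time: 35.65
tool_pos: [0.526, 0.334, 0.0125]
tool_rot: [-0.534, 1.57, 0.512]
contact_force: [0.2, 0.5, -0.4]
opening: 0.0504
```

Emit:
move_arm([
  {"dp": [0,0,0],"turn": [0,0,0]},
  {"dp": [0,0,0],"turn": [0,0,0]},
  {"dp": [0,0,0],"turn": [0,0,0]},
  {"dp": [0,0,0],"turn": [0,0,0]},
  {"dp": [0,0,0],"turn": [0,0,0]},
  {"dp": [0,0,0],"turn": [0,0,0]},
], hand=0.01)

```text
time: 36.25
tool_pos: [0.5259, 0.3338, 0.012]
tool_rot: [-0.172, 1.571, 0.874]
contact_force: [1.0, 0.3, -0.9]
opening: 0.0253
```

Emit:
move_arm([
  {"dp": [0,0,0],"turn": [0,0,0]},
  {"dp": [0,0,0],"turn": [0,0,0]},
  {"dp": [-0.0025,0,0],"turn": [0,0,0]},
  {"dp": [-0.0025,0,0],"turn": [0,0,0]},
  {"dp": [-0.0025,0,0],"turn": [0,0,0]},
], hand=0.036)

```text
time: 36.75
tool_pos: [0.526, 0.3339, 0.0146]
tool_rot: [-0.449, 1.57, 0.597]
contact_force: [0.1, -0.1, 0.2]
opening: 0.0359
```

Emit:
move_arm([
  {"dp": [0,0,0],"turn": [0,0,0]},
  {"dp": [0,0,0],"turn": [0,0,0]},
  {"dp": [0,0,0],"turn": [0,0,0]},
  {"dp": [0,0,0],"turn": [0,0,0]},
  {"dp": [0,0,0],"turn": [0,0,0]},
  {"dp": [0,0,0],"turn": [0,0,0]},
], hand=0.01)

```text
time: 37.35
tool_pos: [0.5259, 0.3338, 0.0144]
tool_rot: [0.553, 1.571, 1.598]
contact_force: [-0.3, 0.9, -0.0]
opening: 0.0253
```

Emit:
move_arm([
  {"dp": [-0.01,0,0],"turn": [0,0,0]},
  {"dp": [-0.03,0,0],"turn": [0,0,0]},
  {"dp": [-0.06,0,0],"turn": [0,0,0]},
  {"dp": [-0.1,0,0],"turn": [0,0,0]},
  {"dp": [-0.13,0,0],"turn": [0,0,0]},
  {"dp": [-0.15,0,0],"turn": [0,0,0]},
  {"dp": [-0.15,0,0],"turn": [0,0,0]},
])

```text
time: 38.05
tool_pos: [0.5275, 0.3346, 0.1686]
tool_rot: [-0.595, 1.563, 0.451]
contact_force: [-0.1, 0.4, -0.6]
opening: 0.0253
```

```bash
python3 - <<'E'
from h import *
# jig from first wrist view c (unobstructed) ; refine ring
f=np.load("pics/c_wrist.npz"); i={k:f[k] for k in f.files}
g=cv2.cvtColor(f['p'],cv2.COLOR_RGB2GRAY)
cv2.imwrite("pics/jig.png",cv2.resize(f['p'][130:215,75:165,::-1],None,fx=6.5,fy=6.5,interpolation=cv2.INTER_CUBIC))
planabs([.552,.067,.20],60)
E
```

```text
now [0.5275 0.3346 0.1686] psi 59.9 dp [ -32.1 -155.5 -219.1] turn [-0.08  0.35  0.24]
```

View pics/jig.png

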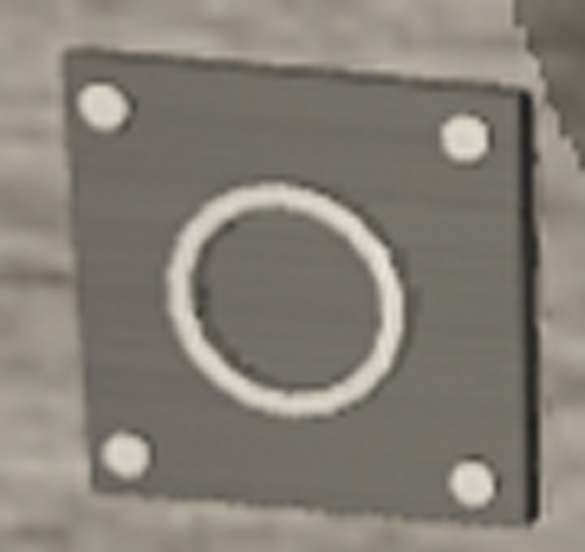

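Emit:
move_arm([
  {"dp": [0,-0.02,-0.03],"turn": [0,0,0]},
  {"dp": [0,-0.156,-0.22],"turn": [0,0,0]},
  {"dp": [0,-0.156,-0.22],"turn": [0,0,0]},
  {"dp": [0,-0.156,-0.22],"turn": [0,0,0]},
  {"dp": [0,-0.156,-0.22],"turn": [0,0,0]},
  {"dp": [0,-0.156,-0.22],"turn": [0,0,0]},
  {"dp": [0,-0.156,-0.22],"turn": [0,0,0]},
  {"dp": [0.02,-0.156,-0.22],"turn": [0,0,0]},
  {"dp": [0.03,-0.156,-0.22],"turn": [0,0,0]},
  {"dp": [0.03,-0.156,-0.22],"turn": [0,0,0]},
])

```text
time: 39.05
tool_pos: [0.549, 0.066, 0.1322]
tool_rot: [2.023, 1.566, 3.07]
contact_force: [0.2, -0.4, -0.8]
opening: 0.0256
```

```bash
python3 shot.py q wrist
```

```text
[0.5498 0.066  0.1334] 59.97388622289393 39.1
```

View pics/q_wrist.png

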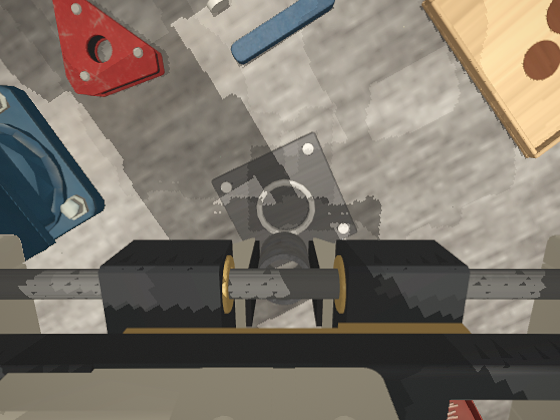

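```bash
python3 - <<'E'
import cv2
p=cv2.imread("pics/q_wrist.png"); cv2.imwrite("pics/q1.png",cv2.resize(p[160:250,235:345],None,fx=6,fy=6,interpolation=cv2.INTER_CUBIC))
E
```

```text
(no output)
```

View pics/q1.png

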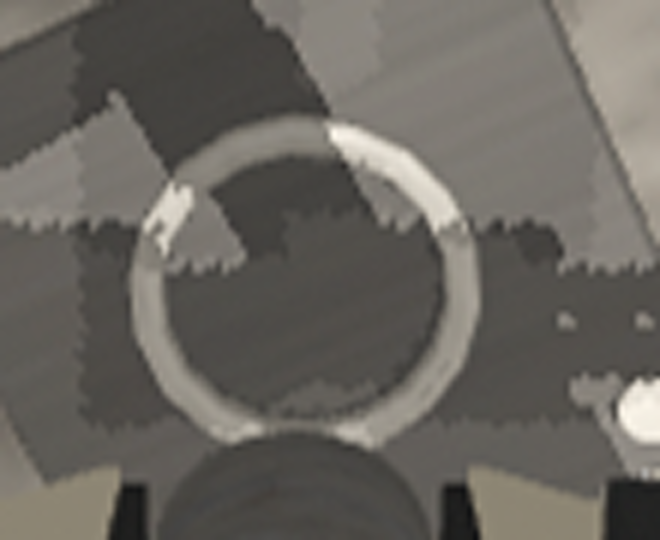

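```bash
python3 - <<'E'
from h import *
f=np.load("pics/q_wrist.npz"); i={k:f[k] for k in f.files}
P=plane(i,[(306/6-.42+235,283/6-.42+160)],.016)[0]; print(P.round(4))
planabs([.552,P[1],.021],60)
E
```

```text
[0.5515 0.0665 0.016 ]
now [0.5498 0.066  0.1334] psi 60.0 dp [112.4  -1.9   1.6] turn [-0.03 -0.06 -0.14]
```

Emit:
move_arm([
  {"dp": [0.03,-0.001,0.001],"turn": [0,0,0]},
  {"dp": [0.06,-0.001,0.001],"turn": [0,0,0]},
  {"dp": [0.08,-0.001,0.001],"turn": [0,0,0]},
  {"dp": [0.092,-0.001,0.001],"turn": [0,0,0]},
  {"dp": [0.1,-0.001,0.001],"turn": [0,0,0]},
  {"dp": [0.1,-0.001,0.001],"turn": [0,0,0]},
  {"dp": [0.1,-0.001,0.001],"turn": [0,0,0]},
])

```text
time: 39.8
tool_pos: [0.5527, 0.0658, 0.0353]
tool_rot: [-1.008, 1.569, 0.038]
contact_force: [0.5, 0.5, -0.3]
opening: 0.025
```

```bash
python3 - <<'E'
from h import *
planabs([.5508,.0665,.0205],60)
E
```

```text
now [0.5527 0.0658 0.0353] psi 59.9 dp [14.8  2.  -0.3] turn [-0.06  0.05  0.08]
```

Emit:
move_arm([
  {"dp": [0.004,0.002,0],"turn": [0,0,0]},
  {"dp": [0.009,0.002,0],"turn": [0,0,0]},
  {"dp": [0.013,0.002,0],"turn": [0,0,0]},
  {"dp": [0.014,0.002,0],"turn": [0,0,0]},
  {"dp": [0.014,0.002,0],"turn": [0,0,0]},
])

```text
time: 40.3
tool_pos: [0.5502, 0.0666, 0.0204]
tool_rot: [1.595, 1.571, 2.64]
contact_force: [-0.9, -0.1, 0.0]
opening: 0.0254
```

Emit:
move_arm([
  {"dp": [0,0,0],"turn": [0,0,0]},
  {"dp": [0,0,0],"turn": [0,0,0]},
  {"dp": [0,0,0],"turn": [0,0,0]},
  {"dp": [0,0,0],"turn": [0,0,0]},
  {"dp": [-0.01,0,0],"turn": [0,0,0]},
  {"dp": [-0.03,0,0],"turn": [0,0,0]},
  {"dp": [-0.06,0,0],"turn": [0,0,0]},
  {"dp": [-0.1,0,0],"turn": [0,0,0]},
  {"dp": [-0.12,0,0],"turn": [0,0,0]},
  {"dp": [-0.12,0,0],"turn": [0,0,0]},
], hand=0.044)

```text
time: 41.3
tool_pos: [0.5523, 0.0667, 0.1446]
tool_rot: [-1.046, 1.563, 0.0]
contact_force: [0.6, -0.1, -0.7]
opening: 0.0438
```

```bash
python3 shot.py r wrist; python3 - <<'E'
import cv2
p=cv2.imread("pics/r_wrist.png"); cv2.imwrite("pics/r1.png",cv2.resize(p[150:270,215:355],None,fx=5,fy=5,interpolation=cv2.INTER_CUBIC))
E
```

```text
[0.5511 0.0666 0.1424] 59.91863448907854 41.35
```

View pics/r1.png

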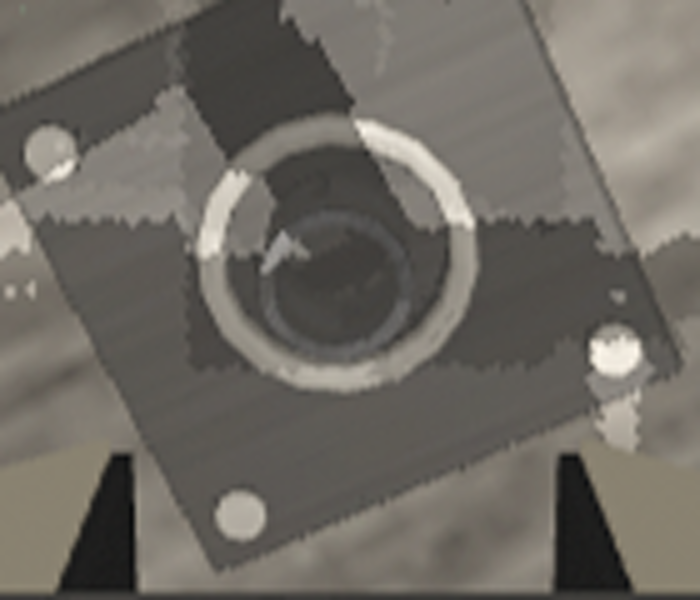

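```bash
python3 - <<'E'
from h import *
f=np.load("pics/r_wrist.npz"); i={k:f[k] for k in f.files}
print("stub",plane(i,[(336/5-.4+215,285/5-.4+150)],.042)[0].round(4),"ring",plane(i,[(338/5-.4+215,252/5-.4+150)],.016)[0].round(4))
planabs([.4865,-.4165,.27],-8)
E
```

```text
stub [0.5513 0.0661 0.042 ] ring [0.552  0.0661 0.016 ]
now [0.5511 0.0666 0.1424] psi 59.9 dp [-127.9 -186.7 -450.2] turn [67.92  0.22  0.1 ]
```

```bash
python3 - <<'E'
from h import *
planabs([.504,-.302,.25],10)
E
```

```text
now [0.5511 0.0666 0.1424] psi 59.9 dp [-107.8 -144.4 -342.4] turn [49.92  0.19  0.13]
```

Emit:
move_arm([
  {"dp": [-0.05,0,0],"turn": [0,0,0]},
  {"dp": [-0.095,-0.01,-0.02],"turn": [7,0,0]},
  {"dp": [-0.108,-0.03,-0.06],"turn": [15,0,0]},
  {"dp": [-0.108,-0.144,-0.342],"turn": [49.9,0,0]},
  {"dp": [-0.108,-0.144,-0.342],"turn": [49.9,0,0]},
  {"dp": [-0.108,-0.144,-0.342],"turn": [49.9,0,0]},
  {"dp": [-0.108,-0.144,-0.342],"turn": [49.9,0,0]},
  {"dp": [-0.108,-0.144,-0.342],"turn": [49.9,0,0]},
  {"dp": [-0.108,-0.144,-0.342],"turn": [49.9,0,0]},
  {"dp": [-0.108,-0.144,-0.342],"turn": [49.9,0,0]},
], hand=0.04)

```text
time: 42.35
tool_pos: [0.5014, -0.3066, 0.2463]
tool_rot: [2.932, 1.568, 3.101]
contact_force: [0.4, 0.2, -0.0]
opening: 0.04
```

```bash
python3 - <<'E'
from h import *
planabs([.504,-.302,.08],10)
E
```

```text
now [ 0.5014 -0.3066  0.2463] psi 9.7 dp [166.2   4.    3.8] turn [-0.31 -0.16 -0.03]
```

Emit:
move_arm([
  {"dp": [0,0.002,0.002],"turn": [0,0,0]},
  {"dp": [0.03,0.002,0.002],"turn": [0,0,0]},
  {"dp": [0.07,0.002,0.002],"turn": [0,0,0]},
  {"dp": [0.11,0.002,0.002],"turn": [0,0,0]},
  {"dp": [0.15,0.002,0.002],"turn": [0,0,0]},
  {"dp": [0.16,0.002,0.002],"turn": [0,0,0]},
  {"dp": [0.16,0.002,0.002],"turn": [0,0,0]},
  {"dp": [0.16,0.002,0.002],"turn": [0,0,0]},
])

```text
time: 43.15
tool_pos: [0.5063, -0.299, 0.0902]
tool_rot: [-0.749, 1.568, -0.573]
contact_force: [0.7, 0.9, 0.6]
opening: 0.0398
```

```bash
python3 - <<'E'
from h import *
planabs([.504,-.302,.021],10)
E
```

```text
now [ 0.5063 -0.299   0.0902] psi 10.1 dp [69.2 -2.4 -2.9] turn [0.08 0.11 0.1 ]
```

Emit:
move_arm([
  {"dp": [0.0,-0.002,-0.003],"turn": [0,0,0]},
  {"dp": [0.02,-0.002,-0.003],"turn": [0,0,0]},
  {"dp": [0.045,-0.002,-0.003],"turn": [0,0,0]},
  {"dp": [0.06,-0.002,-0.003],"turn": [0,0,0]},
  {"dp": [0.069,-0.002,-0.003],"turn": [0,0,0]},
  {"dp": [0.069,-0.002,-0.003],"turn": [0,0,0]},
  {"dp": [0.069,-0.002,-0.003],"turn": [0,0,0]},
])

```text
time: 43.85
tool_pos: [0.5031, -0.3022, 0.0206]
tool_rot: [-0.802, 1.569, -0.627]
contact_force: [0.4, 0.2, 1.0]
opening: 0.04
```

Emit:
move_arm([
  {"dp": [0,0,0],"turn": [0,0,0]},
  {"dp": [0,0,0],"turn": [0,0,0]},
  {"dp": [0,0,0],"turn": [0,0,0]},
  {"dp": [0,0,0],"turn": [0,0,0]},
  {"dp": [0,0,0],"turn": [0,0,0]},
  {"dp": [0,0,0],"turn": [0,0,0]},
  {"dp": [0,0,0],"turn": [0,0,0]},
], hand=0.004)

```text
time: 44.55
tool_pos: [0.5027, -0.3018, 0.0198]
tool_rot: [-0.723, 1.57, -0.548]
contact_force: [-1.0, -0.2, 4.0]
opening: 0.0145
```

Emit:
move_arm([
  {"dp": [-0.01,0,0],"turn": [0,0,0]},
  {"dp": [-0.03,0,0],"turn": [0,0,0]},
  {"dp": [-0.06,0,0],"turn": [0,0,0]},
  {"dp": [-0.1,0,0],"turn": [0,0,0]},
  {"dp": [-0.14,0,0],"turn": [0,0,0]},
  {"dp": [-0.18,0,0],"turn": [0,0,0]},
  {"dp": [-0.22,0,0],"turn": [-5,0,0]},
  {"dp": [-0.25,0,0],"turn": [-13,0,0]},
  {"dp": [-0.26,0.01,0],"turn": [-21,0,0]},
  {"dp": [-0.26,0.04,0],"turn": [-29,0,0]},
])

```text
time: 45.55
tool_pos: [0.4958, -0.2639, 0.2814]
tool_rot: [-1.442, 1.567, -0.758]
contact_force: [1.0, 0.1, -1.2]
opening: 0.014
```

```bash
python3 - <<'E'
from h import *
planabs([.538,.3665,.28],155)
E
```

```text
now [ 0.4958 -0.2639  0.2814] psi 39.2 dp [-2.000e-01  4.617e+02  4.312e+02] turn [-115.79   -0.22    0.18]
```

Emit:
move_arm([
  {"dp": [0,0.033,0.031],"turn": [-8.3,0,0]},
  {"dp": [0,0.066,0.062],"turn": [-16.6,0,0]},
  {"dp": [0,0.099,0.093],"turn": [-24.9,0,0]},
  {"dp": [0,0.132,0.124],"turn": [-33.2,0,0]},
  {"dp": [0,0.165,0.155],"turn": [-41.5,0,0]},
  {"dp": [0,0.198,0.186],"turn": [-49.8,0,0]},
  {"dp": [0,0.231,0.217],"turn": [-58,0,0]},
  {"dp": [0,0.264,0.248],"turn": [-66,0,0]},
  {"dp": [0,0.297,0.279],"turn": [-74,0,0]},
  {"dp": [0,0.33,0.31],"turn": [-82,0,0]},
])

```text
time: 46.55
tool_pos: [0.5279, 0.191, 0.2797]
tool_rot: [1.38, 1.57, -2.785]
contact_force: [1.2, -1.0, -0.4]
opening: 0.0143
```

```bash
python3 - <<'E'
from h import *
planabs([.538,.3665,.25],155)
E
```

```text
now [0.5279 0.191  0.2797] psi 121.4 dp [ 29.7 -99.9 144.6] turn [-3.365e+01  1.000e-02 -2.000e-02]
```

Emit:
move_arm([
  {"dp": [0,-0.025,0.036],"turn": [-8,0,0]},
  {"dp": [0,-0.05,0.07],"turn": [-16,0,0]},
  {"dp": [0,-0.075,0.108],"turn": [-24,0,0]},
  {"dp": [0.01,-0.1,0.144],"turn": [-32,0,0]},
  {"dp": [0.03,-0.1,0.144],"turn": [-33.6,0,0]},
  {"dp": [0.07,-0.1,0.144],"turn": [-33.6,0,0]},
  {"dp": [0.11,-0.1,0.144],"turn": [-33.6,0,0]},
  {"dp": [0.15,-0.1,0.144],"turn": [-33.6,0,0]},
  {"dp": [0.18,-0.1,0.144],"turn": [-33.6,0,0]},
  {"dp": [0.18,-0.1,0.144],"turn": [-33.6,0,0]},
])

```text
time: 47.55
tool_pos: [0.537, 0.3626, 0.0945]
tool_rot: [0.915, 1.56, -2.67]
contact_force: [-0.7, 0.2, -1.6]
opening: 0.0144
```

```bash
python3 - <<'E'
from h import *
planabs([.538,.3665,.0205],155)
E
```

```text
now [0.537  0.3626 0.0945] psi 154.6 dp [74.  -4.6  0.3] turn [-0.38  0.37 -0.48]
```

Emit:
move_arm([
  {"dp": [0.02,-0.001,0],"turn": [0,0,0]},
  {"dp": [0.04,-0.001,0],"turn": [0,0,0]},
  {"dp": [0.055,-0.001,0],"turn": [0,0,0]},
  {"dp": [0.062,-0.001,0],"turn": [0,0,0]},
  {"dp": [0.062,-0.001,0],"turn": [0,0,0]},
  {"dp": [0.062,-0.001,0],"turn": [0,0,0]},
])

```text
time: 48.15
tool_pos: [0.5411, 0.3654, 0.0386]
tool_rot: [-2.171, 1.569, 0.527]
contact_force: [0.8, 0.1, -1.1]
opening: 0.0145
```

```bash
python3 - <<'E'
from h import *
planabs([.538,.3665,.0205],155)
E
```

```text
now [0.5411 0.3654 0.0386] psi 154.6 dp [18.   0.4  3.3] turn [-0.38 -0.05  0.07]
```

Emit:
move_arm([
  {"dp": [0.006,0,0.003],"turn": [0,0,0]},
  {"dp": [0.012,0,0.003],"turn": [0,0,0]},
  {"dp": [0.016,0,0.003],"turn": [0,0,0]},
  {"dp": [0.017,0,0.003],"turn": [0,0,0]},
  {"dp": [0.017,0,0.003],"turn": [0,0,0]},
])

```text
time: 48.65
tool_pos: [0.5377, 0.3664, 0.0202]
tool_rot: [0.86, 1.57, -2.724]
contact_force: [-0.6, -0.1, -1.8]
opening: 0.0148
```

Emit:
move_arm([
  {"dp": [0.0005,0,0],"turn": [0,0,0]},
  {"dp": [0.0005,0,0],"turn": [0,0,0]},
])

```text
time: 48.85
tool_pos: [0.5379, 0.3665, 0.02]
tool_rot: [-2.018, 1.57, 0.681]
contact_force: [0.1, -0.3, -0.6]
opening: 0.0145
```

Emit:
move_arm([
  {"dp": [0,0,0],"turn": [0,0,0]},
  {"dp": [0,0,0],"turn": [0,0,0]},
  {"dp": [0,0,0],"turn": [0,0,0]},
  {"dp": [0,0,0],"turn": [0,0,0]},
  {"dp": [-0.01,0,0],"turn": [0,0,0]},
  {"dp": [-0.03,0,0],"turn": [0,0,0]},
  {"dp": [-0.06,0,0],"turn": [0,0,0]},
  {"dp": [-0.11,0,0],"turn": [0,0,0]},
  {"dp": [-0.16,0,0],"turn": [0,0,0]},
  {"dp": [-0.21,0,0],"turn": [0,0,0]},
], hand=0.036)

```text
time: 49.85
tool_pos: [0.5374, 0.3663, 0.2329]
tool_rot: [-2.161, 1.57, 0.538]
contact_force: [0.5, 0.9, 0.7]
opening: 0.0362
```

```bash
python3 shot.py t wrist; python3 - <<'E'
from h import *
p=cv2.imread("pics/t_wrist.png"); cv2.imwrite("pics/t1.png",cv2.resize(p[80:240,180:380],None,fx=3.5,fy=3.5,interpolation=cv2.INTER_CUBIC))
planabs([.496,-.3605,.26],-8)
E
```

```text
[0.5404 0.3678 0.2432] 154.62521655773736 49.9
now [0.5404 0.3678 0.2432] psi 154.6 dp [ -22.9  676.8 -272.2] turn [162.62   0.93   0.96]
```

View pics/t1.png

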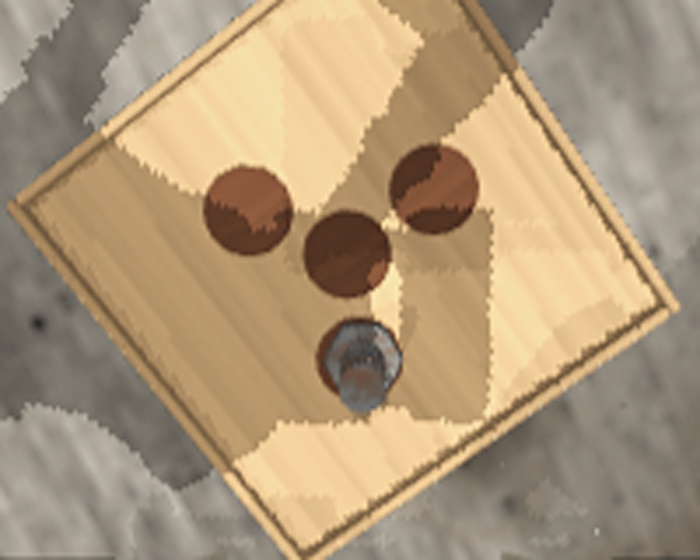

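Emit:
move_arm([
  {"dp": [-0.02,0.025,-0.01],"turn": [8.3,0,0]},
  {"dp": [-0.023,0.06,-0.024],"turn": [16.6,0,0]},
  {"dp": [-0.023,0.1,-0.04],"turn": [24.9,0,0]},
  {"dp": [-0.023,0.14,-0.055],"turn": [33.2,0,0]},
  {"dp": [-0.023,0.18,-0.07],"turn": [41.5,0,0]},
  {"dp": [-0.023,0.22,-0.085],"turn": [49.8,0,0]},
  {"dp": [-0.023,0.26,-0.1],"turn": [58,0,0]},
  {"dp": [-0.023,0.3,-0.12],"turn": [66,0,0]},
  {"dp": [-0.023,0.34,-0.135],"turn": [74,0,0]},
  {"dp": [-0.023,0.38,-0.15],"turn": [82,0,0]},
], hand=0.044)

```text
time: 50.9
tool_pos: [0.5101, -0.0429, 0.2536]
tool_rot: [-1.416, 1.569, -0.154]
contact_force: [-0.0, -0.2, -0.1]
opening: 0.0442
```

```bash
python3 - <<'E'
from h import *
planabs([.496,-.3605,.26],-5)
E
```

```text
now [ 0.5101 -0.0429  0.2536] psi 72.3 dp [  -6.3  -83.2 -306.8] turn [7.729e+01 6.000e-02 6.000e-02]
```

Emit:
move_arm([
  {"dp": [-0.006,-0.01,-0.035],"turn": [8.3,0,0]},
  {"dp": [-0.006,-0.02,-0.075],"turn": [16.6,0,0]},
  {"dp": [-0.006,-0.03,-0.115],"turn": [24.9,0,0]},
  {"dp": [-0.006,-0.04,-0.15],"turn": [33.2,0,0]},
  {"dp": [-0.006,-0.051,-0.19],"turn": [41.5,0,0]},
  {"dp": [-0.006,-0.062,-0.23],"turn": [49.8,0,0]},
  {"dp": [-0.006,-0.072,-0.265],"turn": [58,0,0]},
  {"dp": [-0.006,-0.08,-0.295],"turn": [66,0,0]},
  {"dp": [-0.006,-0.083,-0.307],"turn": [74,0,0]},
  {"dp": [-0.006,-0.083,-0.307],"turn": [77,0,0]},
])

```text
time: 51.9
tool_pos: [0.4973, -0.3612, 0.2589]
tool_rot: [-1.269, 1.57, -1.352]
contact_force: [-0.2, 0.8, -0.5]
opening: 0.0441
```

```bash
python3 - <<'E'
from h import *
planabs([.496,-.3605,.06],-5)
E
```

```text
now [ 0.4973 -0.3612  0.2589] psi -4.8 dp [198.9   0.7  -1.4] turn [0.2  0.01 0.03]
```

Emit:
move_arm([
  {"dp": [0.03,0,-0.001],"turn": [0,0,0]},
  {"dp": [0.07,0,-0.001],"turn": [0,0,0]},
  {"dp": [0.11,0,-0.001],"turn": [0,0,0]},
  {"dp": [0.15,0,-0.001],"turn": [0,0,0]},
  {"dp": [0.18,0,-0.001],"turn": [0,0,0]},
  {"dp": [0.2,0,-0.001],"turn": [0,0,0]},
  {"dp": [0.205,0,-0.001],"turn": [0,0,0]},
  {"dp": [0.205,0,-0.001],"turn": [0,0,0]},
  {"dp": [0.205,0,-0.001],"turn": [0,0,0]},
])

```text
time: 52.8
tool_pos: [0.4977, -0.3596, 0.0555]
tool_rot: [-0.639, 1.568, -0.715]
contact_force: [0.3, -0.7, -0.1]
opening: 0.0439
```

```bash
python3 - <<'E'
from h import *
planabs([.496,-.3605,.009],-5)
E
```

```text
now [ 0.4977 -0.3596  0.0555] psi -4.4 dp [46.5 -1.  -1.7] turn [0.62 0.12 0.09]
```

Emit:
move_arm([
  {"dp": [0.01,-0.001,-0.002],"turn": [0,0,0]},
  {"dp": [0.025,-0.001,-0.002],"turn": [0,0,0]},
  {"dp": [0.04,-0.001,-0.002],"turn": [0,0,0]},
  {"dp": [0.046,-0.001,-0.002],"turn": [0,0,0]},
  {"dp": [0.046,-0.001,-0.002],"turn": [0,0,0]},
  {"dp": [0.046,-0.001,-0.002],"turn": [0,0,0]},
])

```text
time: 53.4
tool_pos: [0.4951, -0.3599, 0.0081]
tool_rot: [-0.424, 1.57, -0.5]
contact_force: [-0.3, -0.1, 0.1]
opening: 0.0441
```

Emit:
move_arm([
  {"dp": [0,0,0],"turn": [0,0,0]},
  {"dp": [0,0,0],"turn": [0,0,0]},
  {"dp": [0,0,0],"turn": [0,0,0]},
  {"dp": [0,0,0],"turn": [0,0,0]},
  {"dp": [0,0,0],"turn": [0,0,0]},
  {"dp": [0,0,0],"turn": [0,0,0]},
], hand=0.008, squeeze=15)

```text
time: 54.0
tool_pos: [0.4951, -0.3599, 0.0083]
tool_rot: [-0.592, 1.57, -0.668]
contact_force: [-0.1, 0.1, 3.9]
opening: 0.0234
```

Emit:
move_arm([
  {"dp": [-0.01,0,0],"turn": [0,0,0]},
  {"dp": [-0.03,0,0],"turn": [0,0,0]},
  {"dp": [-0.06,0,0],"turn": [0,0,0]},
  {"dp": [-0.1,0,0],"turn": [0,0,0]},
  {"dp": [-0.14,0,0],"turn": [0,0,0]},
  {"dp": [-0.18,0,0],"turn": [0,0,0]},
  {"dp": [-0.22,0,0],"turn": [-5,0,0]},
  {"dp": [-0.25,0,0],"turn": [-13,0,0]},
  {"dp": [-0.26,0.01,0],"turn": [-21,0,0]},
  {"dp": [-0.26,0.04,0],"turn": [-29,0,0]},
])

```text
time: 55.0
tool_pos: [0.498, -0.3217, 0.2704]
tool_rot: [-1.253, 1.566, -0.82]
contact_force: [-1.3, -0.3, -1.2]
opening: 0.0234
```

```bash
python3 - <<'E'
from h import *
planabs([.4925,.327,.27],101)
E
```

```text
now [ 0.498  -0.3217  0.2704] psi 24.8 dp [ -1.9 591.3 267. ] turn [-76.21  -0.1    0.28]
```

Emit:
move_arm([
  {"dp": [0,0.04,0.018],"turn": [-8,0,0]},
  {"dp": [0,0.085,0.038],"turn": [-16,0,0]},
  {"dp": [0,0.13,0.058],"turn": [-24,0,0]},
  {"dp": [0,0.175,0.079],"turn": [-32,0,0]},
  {"dp": [0,0.22,0.1],"turn": [-40,0,0]},
  {"dp": [0,0.265,0.12],"turn": [-48,0,0]},
  {"dp": [0,0.31,0.14],"turn": [-56,0,0]},
  {"dp": [0,0.355,0.16],"turn": [-64,0,0]},
  {"dp": [0,0.4,0.18],"turn": [-72,0,0]},
  {"dp": [0,0.445,0.2],"turn": [-76,0,0]},
])

```text
time: 56.0
tool_pos: [0.4937, 0.17, 0.2686]
tool_rot: [-1.565, 1.57, 0.196]
contact_force: [0.5, -0.2, -0.4]
opening: 0.0237
```

```bash
python3 - <<'E'
from h import *
planabs([.4925,.327,.08],101)
E
```

```text
now [0.4937 0.17   0.2686] psi 100.9 dp [188.6 -28.4 154.4] turn [-0.1   0.    0.04]
```

Emit:
move_arm([
  {"dp": [0,-0.008,0.05],"turn": [0,0,0]},
  {"dp": [0,-0.018,0.1],"turn": [0,0,0]},
  {"dp": [0.01,-0.028,0.154],"turn": [0,0,0]},
  {"dp": [0.03,-0.028,0.154],"turn": [0,0,0]},
  {"dp": [0.07,-0.028,0.154],"turn": [0,0,0]},
  {"dp": [0.11,-0.028,0.154],"turn": [0,0,0]},
  {"dp": [0.15,-0.028,0.154],"turn": [0,0,0]},
  {"dp": [0.18,-0.028,0.154],"turn": [0,0,0]},
  {"dp": [0.188,-0.028,0.154],"turn": [0,0,0]},
  {"dp": [0.188,-0.028,0.154],"turn": [0,0,0]},
])

```text
time: 57.0
tool_pos: [0.4931, 0.3243, 0.0795]
tool_rot: [1.806, 1.569, -2.721]
contact_force: [0.2, -0.3, 0.5]
opening: 0.0234
```

```bash
python3 - <<'E'
from h import *
planabs([.4925,.327,.009],101)
E
```

```text
now [0.4931 0.3243 0.0795] psi 100.6 dp [70.5 -0.   2.8] turn [-0.38 -0.03 -0.11]
```

Emit:
move_arm([
  {"dp": [0.02,0,0.002],"turn": [0,0,0]},
  {"dp": [0.04,0,0.002],"turn": [0,0,0]},
  {"dp": [0.055,0,0.002],"turn": [0,0,0]},
  {"dp": [0.062,0,0.002],"turn": [0,0,0]},
  {"dp": [0.065,0,0.002],"turn": [0,0,0]},
  {"dp": [0.065,0,0.002],"turn": [0,0,0]},
  {"dp": [0.065,0,0.002],"turn": [0,0,0]},
])

```text
time: 57.7
tool_pos: [0.4939, 0.3269, 0.0162]
tool_rot: [-1.274, 1.569, 0.482]
contact_force: [0.7, 0.8, 0.5]
opening: 0.0237
```

```bash
python3 - <<'E'
from h import *
planabs([.4925,.327,.009],101)
E
```

```text
now [0.4939 0.3269 0.0162] psi 100.6 dp [7.2 1.3 0.4] turn [-0.38  0.03  0.12]
```

Emit:
move_arm([
  {"dp": [0.003,0.001,0],"turn": [0,0,0]},
  {"dp": [0.006,0.001,0],"turn": [0,0,0]},
  {"dp": [0.007,0.001,0],"turn": [0,0,0]},
  {"dp": [0.007,0.001,0],"turn": [0,0,0]},
])

```text
time: 58.1
tool_pos: [0.4921, 0.3263, 0.0083]
tool_rot: [0.402, 1.571, 2.158]
contact_force: [-1.8, -0.3, 4.9]
opening: 0.0239
```

Emit:
move_arm([
  {"dp": [0,0,0],"turn": [0,0,0]},
])

```text
time: 58.2
tool_pos: [0.4921, 0.3263, 0.0083]
tool_rot: [1.072, 1.571, 2.828]
contact_force: [-1.4, -1.9, 4.7]
opening: 0.0234
```

In contact; release and lift.

Emit:
move_arm([
  {"dp": [0,0,0],"turn": [0,0,0]},
  {"dp": [0,0,0],"turn": [0,0,0]},
  {"dp": [0,0,0],"turn": [0,0,0]},
  {"dp": [0,0,0],"turn": [0,0,0]},
  {"dp": [-0.01,0,0],"turn": [0,0,0]},
  {"dp": [-0.04,0,0],"turn": [0,0,0]},
  {"dp": [-0.08,0,0],"turn": [0,0,0]},
  {"dp": [-0.13,0,0],"turn": [0,0,0]},
  {"dp": [-0.18,0,0],"turn": [0,0,0]},
  {"dp": [-0.23,0,0],"turn": [0,0,0]},
], hand=0.042)

```text
time: 59.2
tool_pos: [0.4917, 0.3261, 0.2409]
tool_rot: [-1.209, 1.57, 0.547]
contact_force: [1.1, -0.4, -0.6]
opening: 0.0421
```

```bash
python3 shot.py u wrist; python3 - <<'E'
from h import *
planabs([.4865,-.418,.27],-8)
E
```

```text
[0.4948 0.3277 0.2504] 100.63126571512646 59.25
now [0.4948 0.3277 0.2504] psi 100.6 dp [ -24.9  145.4 -731.3] turn [108.63   0.99   0.37]
```

View pics/u_wrist.png

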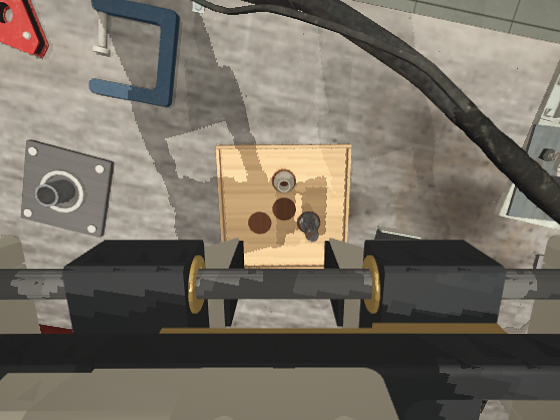

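Nozzle, at (284,181), and bolt, at (308,225), stand on their marks, and the short stub is in the ring at (62,191). Now the tall stub.

Emit:
move_arm([
  {"dp": [-0.02,0.005,-0.025],"turn": [8,0,0]},
  {"dp": [-0.025,0.015,-0.07],"turn": [16,0,0]},
  {"dp": [-0.025,0.024,-0.12],"turn": [24,0,0]},
  {"dp": [-0.025,0.034,-0.17],"turn": [32,0,0]},
  {"dp": [-0.025,0.044,-0.22],"turn": [40,0,0]},
  {"dp": [-0.025,0.054,-0.27],"turn": [48,0,0]},
  {"dp": [-0.025,0.064,-0.32],"turn": [56,0,0]},
  {"dp": [-0.025,0.074,-0.37],"turn": [64,0,0]},
  {"dp": [-0.025,0.084,-0.42],"turn": [72,0,0]},
  {"dp": [-0.025,0.094,-0.47],"turn": [80,0,0]},
], hand=0.054)

```text
time: 60.25
tool_pos: [0.486, -0.1472, 0.2636]
tool_rot: [-0.602, 1.57, -0.248]
contact_force: [1.0, -0.2, 1.0]
opening: 0.0539
```

```bash
python3 - <<'E'
from h import *
planabs([.4865,-.4165,.26],-8)
E
```

```text
now [ 0.486  -0.1472  0.2636] psi 20.3 dp [   3.7 -252.8  -92.9] turn [2.829e+01 6.000e-02 2.000e-02]
```

Emit:
move_arm([
  {"dp": [0,-0.045,-0.017],"turn": [8,0,0]},
  {"dp": [0,-0.09,-0.033],"turn": [16,0,0]},
  {"dp": [0,-0.135,-0.05],"turn": [24,0,0]},
  {"dp": [0,-0.18,-0.066],"turn": [28.3,0,0]},
  {"dp": [0,-0.22,-0.082],"turn": [28.3,0,0]},
  {"dp": [0,-0.253,-0.093],"turn": [28.3,0,0]},
  {"dp": [0,-0.253,-0.093],"turn": [28.3,0,0]},
  {"dp": [0.03,-0.253,-0.093],"turn": [28.3,0,0]},
  {"dp": [0.07,-0.253,-0.093],"turn": [28.3,0,0]},
  {"dp": [0.11,-0.253,-0.093],"turn": [28.3,0,0]},
])

```text
time: 61.25
tool_pos: [0.4888, -0.414, 0.1527]
tool_rot: [-0.474, 1.569, -0.608]
contact_force: [0.5, 0.0, -0.7]
opening: 0.0541
```

```bash
python3 - <<'E'
from h import *
planabs([.4865,-.4165,.07],-8)
E
```

```text
now [ 0.4888 -0.414   0.1527] psi -7.7 dp [82.7 -2.7 -2. ] turn [0.34 0.09 0.05]
```

Emit:
move_arm([
  {"dp": [0.02,-0.001,-0.001],"turn": [0,0,0]},
  {"dp": [0.05,-0.001,-0.001],"turn": [0,0,0]},
  {"dp": [0.075,-0.001,-0.001],"turn": [0,0,0]},
  {"dp": [0.082,-0.001,-0.001],"turn": [0,0,0]},
  {"dp": [0.082,-0.001,-0.001],"turn": [0,0,0]},
  {"dp": [0.082,-0.001,-0.001],"turn": [0,0,0]},
])

```text
time: 61.85
tool_pos: [0.4881, -0.4159, 0.0725]
tool_rot: [-0.63, 1.569, -0.764]
contact_force: [0.2, 0.5, 0.0]
opening: 0.054
```

```bash
python3 - <<'E'
from h import *
planabs([.4865,-.4165,.012],-8)
E
```

```text
now [ 0.4881 -0.4159  0.0725] psi -7.7 dp [60.5 -0.7 -1.7] turn [0.34 0.11 0.08]
```

Emit:
move_arm([
  {"dp": [0.02,-0.002,-0.001],"turn": [0,0,0]},
  {"dp": [0.04,-0.002,-0.001],"turn": [0,0,0]},
  {"dp": [0.055,-0.002,-0.001],"turn": [0,0,0]},
  {"dp": [0.06,-0.002,-0.001],"turn": [0,0,0]},
  {"dp": [0.06,-0.002,-0.001],"turn": [0,0,0]},
  {"dp": [0.06,-0.002,-0.001],"turn": [0,0,0]},
])

```text
time: 62.45
tool_pos: [0.4867, -0.418, 0.0119]
tool_rot: [-0.64, 1.569, -0.774]
contact_force: [0.3, 0.9, 0.9]
opening: 0.0541
```

Emit:
move_arm([
  {"dp": [0,0,0],"turn": [0,0,0]},
  {"dp": [0,0,0],"turn": [0,0,0]},
  {"dp": [0,0,0],"turn": [0,0,0]},
  {"dp": [0,0,0],"turn": [0,0,0]},
  {"dp": [0,0,0],"turn": [0,0,0]},
  {"dp": [0,0,0],"turn": [0,0,0]},
], hand=0.02, squeeze=20)

```text
time: 63.05
tool_pos: [0.4864, -0.4176, 0.0114]
tool_rot: [-0.544, 1.57, -0.678]
contact_force: [-0.4, -0.1, 4.4]
opening: 0.0332
```

Emit:
move_arm([
  {"dp": [-0.01,0,0],"turn": [0,0,0]},
  {"dp": [-0.03,0,0],"turn": [0,0,0]},
  {"dp": [-0.06,0,0],"turn": [0,0,0]},
  {"dp": [-0.1,0,0],"turn": [0,0,0]},
  {"dp": [-0.14,0,0],"turn": [0,0,0]},
  {"dp": [-0.18,0,0],"turn": [0,0,0]},
  {"dp": [-0.22,0,0],"turn": [0,0,0]},
  {"dp": [-0.25,0,0],"turn": [0,0,0]},
  {"dp": [-0.26,0.01,0],"turn": [-3,0,0]},
  {"dp": [-0.26,0.04,0],"turn": [-8,0,0]},
])

```text
time: 64.05
tool_pos: [0.4913, -0.3798, 0.2731]
tool_rot: [-0.935, 1.566, -0.929]
contact_force: [-0.0, 1.2, -1.4]
opening: 0.0336
```

```bash
python3 - <<'E'
from h import *
planabs([.5525,.3062,.27],43)
E
```

```text
now [ 0.4913 -0.3798  0.2731] psi 0.3 dp [  0.9 685.6  64.8] turn [-42.7    0.07   0.25]
```

Emit:
move_arm([
  {"dp": [0,0.045,0.004],"turn": [-4,0,0]},
  {"dp": [0,0.09,0.008],"turn": [-8,0,0]},
  {"dp": [0,0.135,0.012],"turn": [-12,0,0]},
  {"dp": [0,0.18,0.017],"turn": [-16,0,0]},
  {"dp": [0,0.225,0.021],"turn": [-20,0,0]},
  {"dp": [0,0.27,0.025],"turn": [-24,0,0]},
  {"dp": [0,0.315,0.03],"turn": [-28,0,0]},
  {"dp": [0,0.36,0.034],"turn": [-32,0,0]},
  {"dp": [0,0.405,0.038],"turn": [-36,0,0]},
  {"dp": [0,0.45,0.042],"turn": [-40,0,0]},
])

```text
time: 65.05
tool_pos: [0.5305, 0.0742, 0.2713]
tool_rot: [2.508, 1.571, -3.069]
contact_force: [0.7, -0.5, -0.3]
opening: 0.0336
```

```bash
python3 - <<'E'
from h import *
planabs([.5525,.3062,.12],43)
E
```

```text
now [0.5305 0.0742 0.2713] psi 40.5 dp [151.3 162.1 167.4] turn [-2.52 -0.01 -0.01]
```

Emit:
move_arm([
  {"dp": [0,0.033,0.034],"turn": [-2.5,0,0]},
  {"dp": [0,0.066,0.068],"turn": [-2.5,0,0]},
  {"dp": [0,0.1,0.102],"turn": [-2.5,0,0]},
  {"dp": [0,0.132,0.136],"turn": [-2.5,0,0]},
  {"dp": [0,0.162,0.167],"turn": [-2.5,0,0]},
  {"dp": [0,0.162,0.167],"turn": [-2.5,0,0]},
  {"dp": [0.03,0.162,0.167],"turn": [-2.5,0,0]},
  {"dp": [0.07,0.162,0.167],"turn": [-2.5,0,0]},
  {"dp": [0.11,0.162,0.167],"turn": [-2.5,0,0]},
  {"dp": [0.15,0.162,0.167],"turn": [-2.5,0,0]},
])

```text
time: 66.05
tool_pos: [0.5532, 0.3032, 0.1199]
tool_rot: [-1.761, 1.571, -1.013]
contact_force: [-0.5, 0.4, -1.0]
opening: 0.0341
```

Emit:
move_arm([
  {"dp": [0.01,0,0],"turn": [0,0,0]},
  {"dp": [0.04,0,0],"turn": [0,0,0]},
  {"dp": [0.06,0,0],"turn": [0,0,0]},
  {"dp": [0.06,0,0],"turn": [0,0,0]},
  {"dp": [0.06,0,0],"turn": [0,0,0]},
])

```text
time: 66.55
tool_pos: [0.5543, 0.304, 0.0626]
tool_rot: [-0.373, 1.569, 0.374]
contact_force: [0.1, 0.2, -0.8]
opening: 0.0339
```

```bash
python3 - <<'E'
from h import *
planabs([.5525,.306,.0125],43)
E
```

```text
now [0.5543 0.304  0.0626] psi 42.8 dp [50.1  2.7 -0.1] turn [-0.2   0.09  0.04]
```

Emit:
move_arm([
  {"dp": [0.01,0.002,0],"turn": [0,0,0]},
  {"dp": [0.025,0.002,0],"turn": [0,0,0]},
  {"dp": [0.038,0.002,0],"turn": [0,0,0]},
  {"dp": [0.045,0.002,0],"turn": [0,0,0]},
  {"dp": [0.048,0.002,0],"turn": [0,0,0]},
  {"dp": [0.049,0.002,0],"turn": [0,0,0]},
  {"dp": [0.049,0.002,0],"turn": [0,0,0]},
])

```text
time: 67.25
tool_pos: [0.5524, 0.3055, 0.0121]
tool_rot: [-0.267, 1.57, 0.481]
contact_force: [0.5, 0.2, -1.6]
opening: 0.0339
```

Emit:
move_arm([
  {"dp": [0.0005,0,0],"turn": [0,0,0]},
  {"dp": [0.0005,0,0],"turn": [0,0,0]},
])

```text
time: 67.45
tool_pos: [0.5523, 0.3055, 0.0117]
tool_rot: [-0.235, 1.57, 0.512]
contact_force: [0.7, 0.7, -0.8]
opening: 0.0334
```

Emit:
move_arm([
  {"dp": [0,0,0],"turn": [0,0,0]},
  {"dp": [0,0,0],"turn": [0,0,0]},
  {"dp": [0,0,0],"turn": [0,0,0]},
  {"dp": [0,0,0],"turn": [0,0,0]},
  {"dp": [-0.01,0,0],"turn": [0,0,0]},
  {"dp": [-0.03,0,0],"turn": [0,0,0]},
  {"dp": [-0.06,0,0],"turn": [0,0,0]},
  {"dp": [-0.11,0,0],"turn": [0,0,0]},
  {"dp": [-0.16,0,0],"turn": [0,0,0]},
  {"dp": [-0.21,0,0],"turn": [0,0,0]},
], hand=0.054)

```text
time: 68.45
tool_pos: [0.5518, 0.3053, 0.2244]
tool_rot: [-0.235, 1.57, 0.512]
contact_force: [0.6, 0.5, 0.3]
opening: 0.054
```

Emit:
move_arm([
  {"dp": [-0.02,0,0],"turn": [0,0,0]},
  {"dp": [-0.02,0,0],"turn": [0,0,0]},
  {"dp": [-0.02,0,0],"turn": [0,0,0]},
])

```text
time: 68.75
tool_pos: [0.5518, 0.3053, 0.2416]
tool_rot: [-0.153, 1.571, 0.594]
contact_force: [-0.1, -0.1, -0.9]
opening: 0.0539
```

```bash
python3 shot.py w wrist side; python3 - <<'E'
from h import *
p=cv2.imread("pics/w_wrist.png"); cv2.imwrite("pics/w1.png",cv2.resize(p[60:260,140:380],None,fx=3,fy=3,interpolation=cv2.INTER_CUBIC))
E
```

```text
[0.5513 0.3051 0.2397] 42.81821472750937 68.85
```

View pics/w1.png

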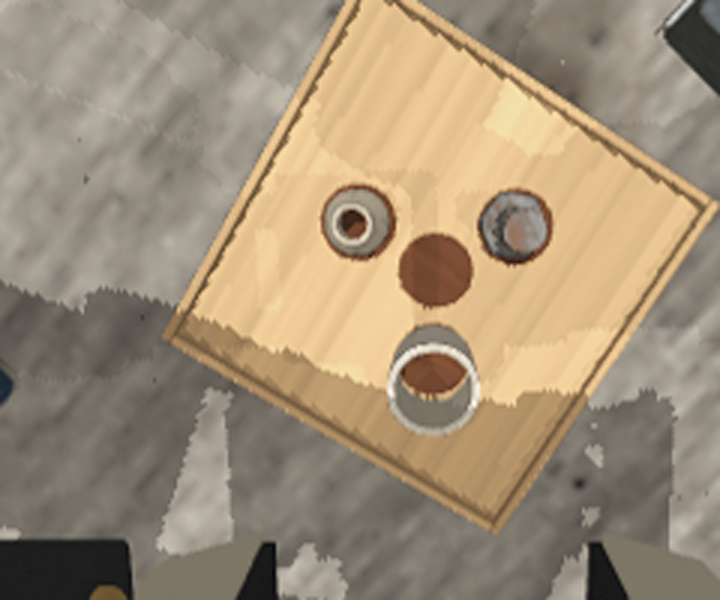

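View pics/w_side.png

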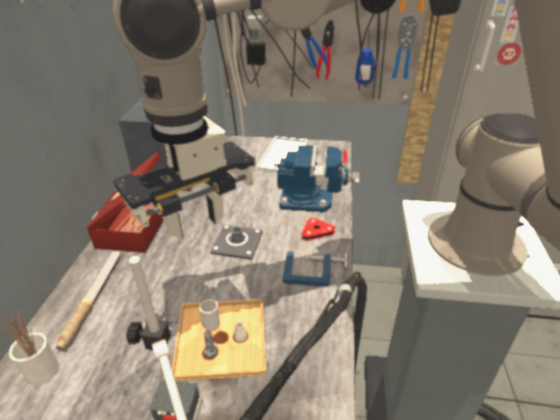

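All three are back on their marks and upright, and the stub is in the ring. I'll check the numbers and hand in.

```bash
python3 - <<'E'
from h import *
f=np.load("pics/w_wrist.npz"); i={k:f[k] for k in f.files}
for n,x,y,z in [("nozzle",353,224,.039),("tall",433,389,.054),("bolt",519,231,.059)]:
    print(n,plane(i,[(x/3-.33+140,y/3-.33+60)],z)[0].round(4))
s=robot.observe(); print(np.abs(s['qvel']).max(), s['contact_force'])
robot.hand_in()
E
```

```text
nozzle [0.4922 0.3275 0.039 ]
tall [0.553  0.3046 0.054 ]
bolt [0.5363 0.3661 0.059 ]
0.012741737519943196 [0.07059239 0.71356651 0.63704762]
the job is handed in; nothing more can be done
```

The whole job was carried out in order and handed in at about 69 s of the 152 s allowed; the hand-in reported no verdict.

I stood the tall stub, nozzle and bolt aside in the metal tray, then stood the short stub in the jig ring. After that each of the three went back to its place in the parts tray.

**Last checks, from the wrist camera:**
- **Short stub:** upright and about 1 mm from the ring centre, measured just after I let go of it. The last side view still shows it standing in the ring.
- **The three others:** upright on their marks. Against the positions I measured at the start, the nozzle is within about 1 mm and the tall stub and bolt within about 2 mm. The camera calibration is itself only good to about 2 mm.
- **Robot:** standing clear with the fingers open and no contact force beyond sensor noise.
- **Bystander tools:** I kept clear of all three. The magnet and clamp look unmoved in the last side view. The pliers were last seen in place earlier, as they are mostly hidden behind the vise in that view.

**What didn't go cleanly:**
- The bolt's first two grips caught its square shank off the flats, so I re-gripped it before lifting.
- I re-gripped the short stub 2.5 mm higher so the fingers would clear the ring.
- While the tall stub stood in the side tray, two position estimates for it disagreed by about 4 mm, so I aimed between them when picking it up.

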